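Fetch the test tile from under the bench shelf

ROBOT

A 7-joint arm with a two-finger parallel gripper is mounted at the origin on the work surface. World frame = base frame: x ahead of the robot, y to its left, z up, the work surface at z = 0. Lengths are in m, angles in rad, forces in N, time in s.
With the tool pointing down it reaches from about 0.35 to 0.9 m from the base axis. Payload 8.1 kg.
Tool frame: the origin (TCP) lies at the very end of the fingers, on their centre line; the grasp point (between the pads) lies r.hold_point_z behind it (r.hold_point_z is the distance from the TCP to the grasp point, in m); z points along the fingers, y is the direction in which the jaws open and shut (so a half turn about z gives the same grasp; the last joint's range is limited). The gripper opens to 85 mm and grips with 20 to 120 N. Pads are 22 mm wide; open, the fingers measure 114 mm over their backs; the gripper's body (76 mm by 85 mm) begins 54 mm behind the grasp point. The pads swing forward as they close: fully open they stand 13 mm farther back than shut.
Start: joints at [1.18, 0.434, 0.025, 1.573, -0.012, 1.134, -0.075], TCP at [0.177, -0.599, 0.231] pointing down, gripper open.
Joint ranges: [-2.62, 2.62], [-0.44, 2.09], [-1.27, 1.32], [0.08, 2.57], [-1.32, 4.46], [0.12, 2], [-2.74, 2.74]. Speed limits (rad/s): [2.22, 2.22, 3.01, 3.01, 3.14, 3.14, 3.14].

INTERFACE

Orientations are given as a 3x3 rotation matrix whose columns are the frame's x, y, z axes.
In Python, from cell import r, optics, workorder gives the robot as it stands. The module is installed in compiled form; this text tells all that it offers.
- The arm moves only by the tool servo_tool, never from a script. Its argument "commands" is a list of rows, each an object of numbers: "tx", "ty", "tz": the shift along the tool's x, y, z in units of 40 mm (1.0 is 40 mm); "rx", "ry", "rz": the turn, a rotation vector about the tool's x, y, z in units of 5 degrees (1.0 is 5 degrees); "gripper": the finger opening in mm, from 0 to 85.4. A call has exactly 5 rows; each row is the pose to reach, as a shift and turn from the pose commanded when the call began, along the tool's axes at that moment; what a row does not reach only later rows make up. A row lasts 1/8 s, in which the tool goes at most 62.5 mm and 10.7 degrees, less where a joint would pass 70% of its speed; a pose out of reach is approached as far as the arm can. A call with a gripper value outside its range is refused whole. The fingers move at their own pace and stop on an object; the grip force is fixed at half the most. Time passes only in rows, so rows that repeat a pose let the fingers close, or fill a call up. It gives the time, the measured TCP pose, the force and the opening at its end, in the units of the state.
- r.get_state(): the state, without advancing time (a new reading comes with each control period).
- optics.grab_frame(name): name is "scene" or "top" or "wrist"; returns the picture (400x640x3 uint8, red, green, blue); there is no depth.
- optics.get_calibration(name): a dict with "intrinsics" (3x3 intrinsics, pixels), "rvec" (rotation vector, rad) and "tvec" (3), from world to camera coordinates, as OpenCV has them; the wrist camera has in their place "mount" (4x4, takes a point from camera to tool coordinates, whose origin is the TCP and whose axes are the flange's). Camera axes: x right, y down, z forward; pixel columns grow to the right and rows downward; lengths in m; the calibration is good to about 2 mm. A picture is of the moment at which its call begins: read the wrist's pose just before it. get_calibration takes no time and is no camera call.
- workorder.job_done(): hands the job in, once; it reports no verdict.
The state is a dict: "t": time; "qpos": joint angles; "joint_vel": joint speeds; "joint_torque": joint torques, N m; "eef_pos": TCP position; "eef_rot": TCP orientation; "contact_force": force on the tool from outside, world axes, zero at the start; "wrist_torque": the same for the moment, N m; "opening": finger opening in m.
Only numpy, scipy, OpenCV 4.12 (cv2) and the standard library are available. Lean on these libraries where they do the work, as an engineer would, in place of code of your own. Each camera call takes 0.05 s, during which the arm holds its last target.

TASK

Slide the thin clay tile lying under the bench shelf out towards you until its near end hangs well over the deck's front edge (about a third of its length). Then pinch it by its long sides there, lift it off and lay it flat, lengthwise and centred, across the two clay props of the drying stand. Do not drop it, let go of it, and leave the bowl, jar and brush where they are.

Things in the scene. Friction and masses are not known exactly. Their poses are not given: they have to be found in the camera images.
- tile_mid (a point): Centre of the loose test tile: a flat slab of brown-orange fired clay, 160 mm long (x), 60 wide (y), 6 thick (z up), 110 g, pale glaze patches on its far half. It lies on the deck between two runners, x roughly away from the robot, near end 15 to 35 mm behind the deck's front edge. It slides easily on the waxed deck (friction 0.3): press its top with shut fingers (5 to 15 N) and drag.
- deck_edge (a point): Middle of the front edge of the fixed bench shelf's plywood deck, at its top face, 80 mm above the table. x points away from the robot, square to the edge; y left along it; z up. Deck 300 mm wide, 240 deep, 18 thick; free space in front of and under its front edge. Two runners along x (x 20 to 220), 10 tall, 12 wide, inner faces at y = +-38, leave no room for fingers beside the tile.
- upper_edge (a point): Middle of the lower front edge of the bench shelf's narrow upper shelf, 55 mm behind and 210 mm above deck_edge (same axes). It is 90 mm deep, 310 wide, 14 thick, with jars up to 60 mm tall on top and a post at each end (25 mm behind this edge, y beyond +-132). It bars a vertical tool from pressing on the tile: lean the tool 25 to 45 degrees, hand towards the robot.
- stand_top (a point): Fixed drying stand: point midway between its two pale clay props, level with their tops (70 mm above the table). x runs through both props, roughly away from the robot; z up. Props at x = -35 and +35 mm, each 24 mm (x) by 40 (y), 55 tall, on a wooden base 130 x 80 x 15. The laid tile's centre is 3 mm above this point, its length along x; it overlaps the props by 10 mm each side.
- bowl: Bystander: loose white bowl, 120 mm across, 55 mm tall; origin at the centre of its underside. The stand and the bowl are one on the left and one on the right of the shelf.
- jar: Bystander: loose glass jar with a lid, 72 mm across, 100 mm tall; origin at the centre of its underside.
- brush: Bystander: loose flat brush 190 mm long lying on the table; origin under its middle.
There are look-alikes about, which are no part of the job. Leave any orange or turquoise look-alike of the part that bears stand_top alone.

How it is judged:
By the outcome, as a careful person would: the job done as asked, in the order asked, and still so for the second after the job is handed in, with the robot touching nothing.
It also fails if it takes over 51 s, if anything falls off the work surface, if the arm or the gripper's body presses on something with over 40 N, if the wrist force passes 120 N, or if a joint passes its speed limit or range.

## Working session

There is one attempt and no reset: what is moved stays moved. The work goes in short steps, Python scripts to look and compute and a tool call to move; the robot and the scene stay as the last step left them, time stands still between calls to the robot, and variables do not carry over. Pictures are saved under pics/ and viewed, and the job is handed in when it is done.

Besides the shell and the picture viewer there is one more tool, called after ">>>" as name(argument=value, ...) on one line, values as JSON. servo_tool: Moves the arm, as the interface text tells. Its arguments: {"type":"object","properties":{"commands":{"type":"array","items":{"type":"object","properties":{"tx":{"type":"number"},"ty":{"type":"number"},"tz":{"type":"number"},"rx":{"type":"number"},"ry":{"type":"number"},"rz":{"type":"number"},"gripper":{"type":"number"}}}}},"required":["commands"]}

```bash
mkdir -p pics; ls; python3 - <<'E'
from cell import r, optics, workorder
import cv2, numpy as np, pickle
np.set_printoptions(precision=4,suppress=True)
s=r.get_state(); print(s['t'],s['eef_pos'],s['eef_rot'],s['opening'],r.hold_point_z)
for n in ('scene','top'):
    im=optics.grab_frame(n); cv2.imwrite(f'pics/{n}0.png',im[:,:,::-1]); 
    c=optics.get_calibration(n); print(n,c)
print(optics.get_calibration('wrist'))
E
```

```text
pics
0.0 [ 0.1772 -0.5988  0.2305] [[ 0.9589  0.2838 -0.0006]
 [ 0.2838 -0.9589  0.0015]
 [-0.0001 -0.0016 -1.    ]] 0.085348059756709 0.0187
scene {'intrinsics': array([[487.1127,   0.    , 322.7361],
       [  0.    , 487.1127, 200.5233],
       [  0.    ,   0.    ,   1.    ]]), 'rvec': array([ 2.0743,  1.1413, -0.5212]), 'tvec': array([-0.3256, -0.1311,  2.1598])}
top {'intrinsics': array([[364.83  ,   0.    , 320.5534],
       [  0.    , 364.83  , 192.0868],
       [  0.    ,   0.    ,   1.    ]]), 'rvec': array([ 2.1377, -2.1173,  0.2196]), 'tvec': array([0.0557, 0.5306, 1.0632])}
{'intrinsics': array([[338.2981,   0.    , 324.3405],
       [  0.    , 338.2981, 195.7808],
       [  0.    ,   0.    ,   1.    ]]), 'mount': array([[ 0.0007, -0.966 , -0.2587,  0.0653],
       [ 1.    ,  0.0003,  0.0014,  0.0003],
       [-0.0013, -0.2587,  0.966 , -0.1427],
       [ 0.    ,  0.    ,  0.    ,  1.    ]])}
```

View pics/scene0.png

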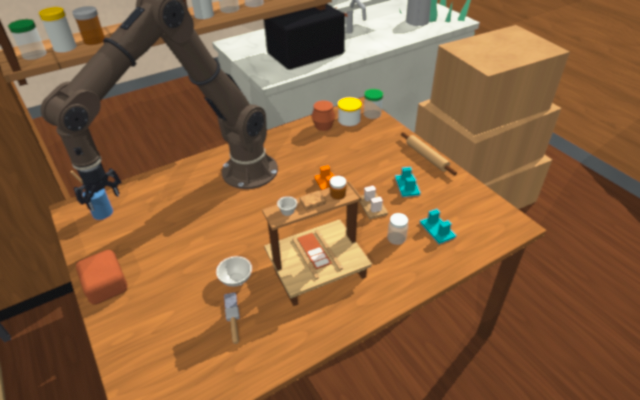

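View pics/top0.png

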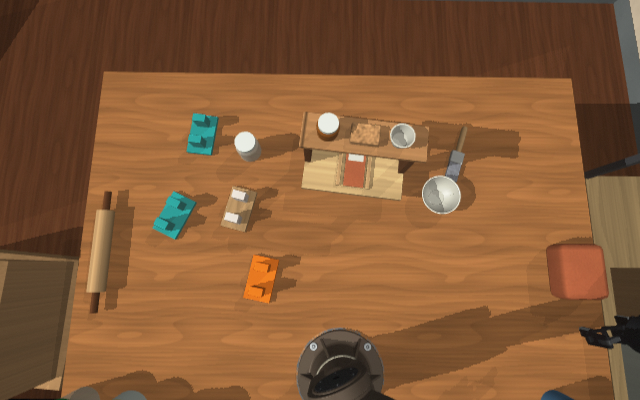

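The scene view is from the far side. The top view shows the shelf at (365,155), the tile at (355,170) and the white-propped stand with a wooden base at (238,207). The orange (262,278) and turquoise (202,133), (175,215) stands are look-alikes. The bowl is at (441,195), the jar at (246,145) and the brush at (457,155). I'll enlarge both areas.

```bash
python3 - <<'E'
import cv2,numpy as np
t=cv2.imread('pics/top0.png'); 
a=cv2.resize(t[105:210,290:420],None,fx=6,fy=5.7,interpolation=cv2.INTER_CUBIC)
a=cv2.resize(t[110:210,290:420],(780,600),interpolation=cv2.INTER_CUBIC); cv2.imwrite('pics/c1.png',a)
b=cv2.resize(t[175:240,205:275],None,fx=8,fy=8,interpolation=cv2.INTER_CUBIC); cv2.imwrite('pics/c2.png',b)
s=cv2.imread('pics/scene0.png'); c=cv2.resize(s[170:310,260:420],None,fx=4,fy=4,interpolation=cv2.INTER_CUBIC); cv2.imwrite('pics/c3.png',c)
E
```

```text
(no output)
```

View pics/c1.png

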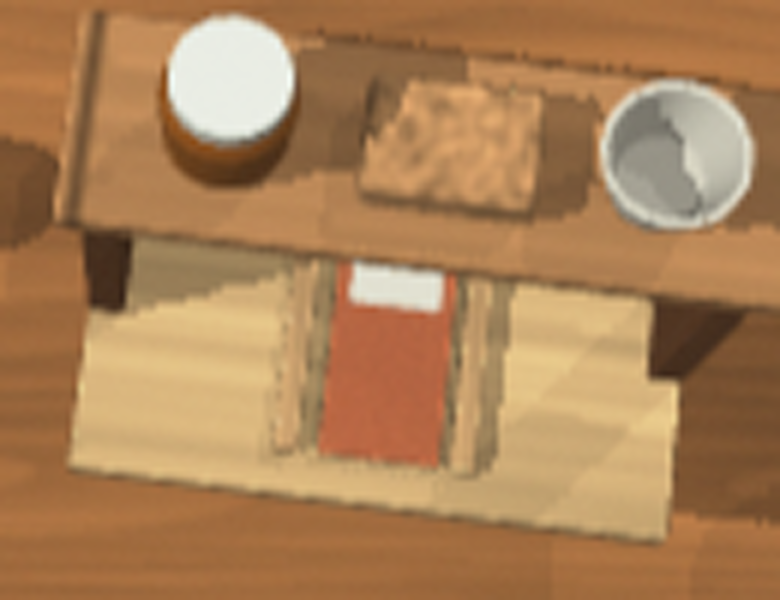

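View pics/c2.png

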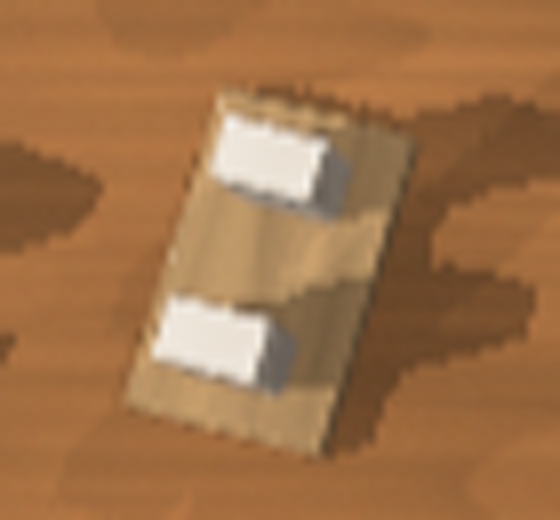

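View pics/c3.png

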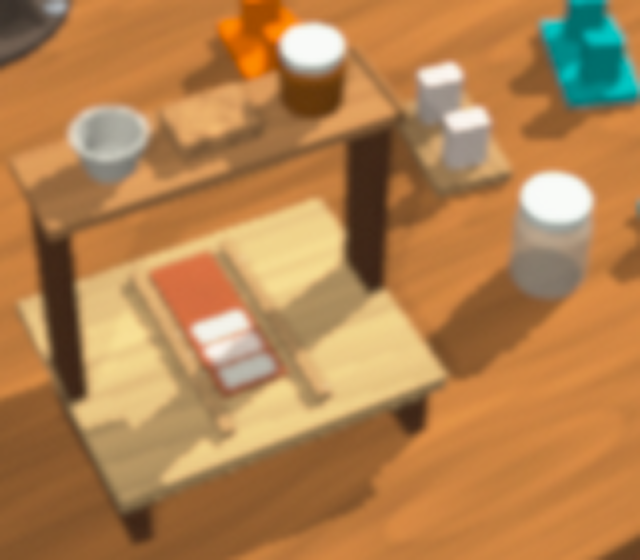

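The crops confirm the set. The real stand is the wooden base with two pale props, at crop (240,155) and (210,340). The tile's near edge runs from crop (322,457) to (440,465), and the deck's front edge from (70,470) to (665,542). Next I cast rays.

```bash
cat > h.py <<'E'
import cv2,numpy as np
from cell import r, optics, workorder
np.set_printoptions(precision=4,suppress=True)
def cal(n):
    c=optics.get_calibration(n); R=cv2.Rodrigues(c['rvec'])[0]; return c['intrinsics'],R,np.array(c['tvec'])
def ray(n,u,v):
    K,R,t=cal(n); d=R.T@np.linalg.solve(K,[u,v,1]); return -R.T@t,d
def onplane(n,u,v,z):
    o,d=ray(n,u,v); return o+d*(z-o[2])/d[2]
def proj(n,P):
    K,R,t=cal(n); p=K@(R@np.asarray(P,float)+t); return p[:2]/p[2]
def wcal(s):
    c=optics.get_calibration('wrist'); T=np.eye(4);T[:3,:3]=s['eef_rot'];T[:3,3]=s['eef_pos']
    return c['intrinsics'],T@c['mount']
def wplane(s,u,v,z):
    K,M=wcal(s); d=M[:3,:3]@np.linalg.solve(K,[u,v,1]); o=M[:3,3]; return o+d*(z-o[2])/d[2]
def wproj(s,P):
    K,M=wcal(s); p=K@(M[:3,:3].T@(np.asarray(P)-M[:3,3])); return p[:2]/p[2]
E
python3 - <<'E'
from h import *
im=cv2.imread('pics/top0.png')
f=lambda x,y,s,ox,oy:((x+.5)/s-.5+ox,(y+.5)/s-.5+oy)
def P(n,pts,s,ox,oy,z):
    a=np.array([onplane(n,*f(*p,s,ox,oy),z) for p in pts]); print(n,z,'\n',a[:,:2]); return a
a=P('top',[(70,468),(665,542)],6,290,110,.08); d=a[0]-a[1]; print('deck len',np.linalg.norm(d),'mid',a.mean(0),'yaw x',np.degrees(np.arctan2(-d[0],d[1])))
b=P('top',[(322,457),(440,465)],6,290,110,.086); print(np.linalg.norm(b[0]-b[1]))
u=P('top',[(82,228),],6,290,110,.29)
# props
hsv=cv2.cvtColor(im,cv2.COLOR_BGR2HSV); 
m=((hsv[...,1]<40)&(hsv[...,2]>200)).astype(np.uint8)
m[:175]=0;m[240:]=0;m[:,:205]=0;m[:,275:]=0
n,l,st,c=cv2.connectedComponentsWithStats(m); print(st[1:],c[1:])
Q=np.array([onplane('top',*cc,.07) for cc in c[1:] ]);print(Q)
if len(Q)==2: print('dist',np.linalg.norm(Q[0]-Q[1]),'mid',Q.mean(0),'yaw',np.degrees(np.arctan2(*(Q[0]-Q[1])[[1,0]])))
for l in range(1,n): pass
w=P('top',[(220,88),(415,133),(322,457),(128,405)],8,205,175,.015); print('base',w.mean(0),np.linalg.norm(w[0]-w[1]),np.linalg.norm(w[1]-w[2]), np.degrees(np.arctan2(*((w[0]+w[1]-w[2]-w[3])[[1,0]]))))
# scene
P('scene',[(152,268),(200,252),(283,372),(218,393)],4,260,170,.086)
P('scene',[(20,303),(320,203),(443,378),(122,508)],4,260,170,.08)
E
```

```text
top 0.08 
 [[ 0.5374  0.1188]
 [ 0.5033 -0.176 ]]
deck len 0.296726868419921 mid [ 0.5203 -0.0286  0.08  ] yaw x -6.587643323226708
top 0.086 
 [[ 0.5431 -0.0059]
 [ 0.5397 -0.0642]]
0.058485407562449486
top 0.29 
 [[0.5938 0.1073]]
[[232 190  14  10  90]
 [224 213  14  10  94]] [[237.8444 194.5111]
 [230.8085 217.1809]]
[[0.5162 0.3078 0.07  ]
 [0.448  0.325  0.07  ]]
dist 0.07029548803065325 mid [0.4821 0.3164 0.07  ] yaw -14.15915209453177
top 0.015 
 [[0.5548 0.3393]
 [0.5376 0.262 ]
 [0.4103 0.2924]
 [0.4296 0.3679]]
base [0.483  0.3154 0.015 ] 0.07922115894777781 0.13091197129021126 -13.147673429631437
scene 0.086 
 [[ 0.5368 -0.0563]
 [ 0.543  -0.01  ]
 [ 0.7019 -0.0232]
 [ 0.6918 -0.0814]]
scene 0.08 
 [[ 0.5055 -0.1729]
 [ 0.5441  0.1189]
 [ 0.7763  0.09  ]
 [ 0.7473 -0.205 ]]
```

```bash
cat >> h.py <<'E'
from scipy.spatial.transform import Rotation as Ro
def tool(yaw,lean):  # deg; x of tool along yaw, z down, hand leaning back by lean
    c=np.cos(np.radians(yaw)); s=np.sin(np.radians(yaw))
    B=np.array([[c,s,0],[s,-c,0],[0,0,-1.]])   # cols x,y,z
    return B@Ro.from_euler('y',-lean,degrees=True).as_matrix()
def cmd(p,Rt,p0=None,R0=None):
    s=r.get_state(); p0=s['eef_pos'] if p0 is None else p0; R0=s['eef_rot'] if R0 is None else R0
    t=R0.T@(np.asarray(p)-p0)/.04; w=Ro.from_matrix(R0.T@Rt).as_rotvec(degrees=True)/5
    print('t',t.round(3),'r',w.round(3)); return t,w
DE=np.array([.522,-.0285,.08]); DY=-6.8
def deck(x,y,z):
    c=np.cos(np.radians(DY)); s=np.sin(np.radians(DY)); return DE+[c*x-s*y,s*x+c*y,z]
E
python3 - <<'E'
from h import *
print(tool(DY,40))
cmd([.38,-.2,.26],tool(DY,0)); 
cmd(deck(-60,0,.09)*0+deck(-.06,-.005,.1),tool(DY,40),np.array([.38,-.2,.26]),tool(DY,0))
im=cv2.imread('pics/top0.png')
print('jar',onplane('top',245,143,.1),'bowl',onplane('top',441,195,.055))
E
```

```text
[[ 0.7607 -0.1184 -0.6383]
 [-0.0907 -0.993   0.0761]
 [-0.6428  0.     -0.766 ]]
t [ 7.691 -8.124 -0.724] r [-0.015  0.005  4.658]
t [ 1.517 -4.553  2.   ] r [ 0. -8.  0.]
jar [0.6671 0.288  0.1   ] bowl [ 0.5242 -0.3067  0.055 ]
```

```bash
sed -i "s/'y',-lean/'y',lean/" h.py; python3 -c "
from h import *
print(tool(DY,40))"
```

```text
[[ 0.7607 -0.1184  0.6383]
 [-0.0907 -0.993  -0.0761]
 [ 0.6428  0.     -0.766 ]]
```

>>> servo_tool(commands=[{"tx": 1.1, "ty": -1.2, "tz": -0.1, "rz": 0.7, "gripper": 0}, {"tx": 2.2, "ty": -2.4, "tz": -0.2, "rz": 1.4, "gripper": 0}, {"tx": 3.3, "ty": -3.6, "tz": -0.4, "rz": 2.1, "gripper": 0}, {"tx": 4.4, "ty": -4.8, "tz": -0.5, "rz": 2.8, "gripper": 0}, {"tx": 5.5, "ty": -6.0, "tz": -0.6, "rz": 3.5, "gripper": 0}])

```text
schema error: expected keys tx, ty, tz, rx, ry, rz, gripper
```

>>> servo_tool(commands=[{"tx": 1.1, "ty": -1.2, "tz": -0.1, "rx": 0, "ry": 0, "rz": 0.7, "gripper": 0}, {"tx": 2.2, "ty": -2.4, "tz": -0.2, "rx": 0, "ry": 0, "rz": 1.4, "gripper": 0}, {"tx": 3.3, "ty": -3.6, "tz": -0.4, "rx": 0, "ry": 0, "rz": 2.1, "gripper": 0}, {"tx": 4.4, "ty": -4.8, "tz": -0.5, "rx": 0, "ry": 0, "rz": 2.8, "gripper": 0}, {"tx": 5.5, "ty": -6.0, "tz": -0.6, "rx": 0, "ry": 0, "rz": 3.5, "gripper": 0}])

```text
t: 0.72
eef_pos: [0.3146, -0.3173, 0.2545]
eef_rot: [[1.0, -0.02, 0.0], [-0.02, -1.0, -0.0], [0.0, 0.0, -1.0]]
contact_force: [2.0, -0.2, -0.2]
opening: 0.0003
```

```bash
python3 -c "
from h import *
s=r.get_state();print(s['t'],s['eef_pos'],s['opening'],s['qpos'])
cmd(deck(-.06,-.005,.12),tool(DY,40))
cmd([.40,-.12,.25],tool(DY,15))"
```

```text
0.725 [ 0.3146 -0.3173  0.2545] 0.00025405168514115105 [ 0.7411  0.1272 -0.0794  1.9431  0.0116  1.0716 -0.9337]
t [ 3.537 -7.346  1.362] r [-0.394  7.993  1.088]
t [ 2.037 -4.975  0.112] r [-0.147  2.997  1.128]
```

>>> servo_tool(commands=[{"tx": 0.5, "ty": -1.2, "tz": 0, "rx": 0, "ry": 0.8, "rz": 0.2, "gripper": 0}, {"tx": 1.0, "ty": -2.5, "tz": 0, "rx": 0, "ry": 1.6, "rz": 0.4, "gripper": 0}, {"tx": 1.5, "ty": -3.7, "tz": 0, "rx": -0.1, "ry": 2.4, "rz": 0.6, "gripper": 0}, {"tx": 2.0, "ty": -5.0, "tz": 0.1, "rx": -0.2, "ry": 3.2, "rz": 0.8, "gripper": 0}, {"tx": 2.4, "ty": -6.2, "tz": 0.3, "rx": -0.2, "ry": 4.0, "rz": 1.0, "gripper": 0}])

```text
t: 1.35
eef_pos: [0.4151, -0.0711, 0.2428]
eef_rot: [[0.933, -0.106, 0.344], [-0.099, -0.994, -0.038], [0.346, 0.002, -0.938]]
contact_force: [0.5, -0.6, 0.1]
opening: -0.0001
```

```bash
python3 -c "
from h import *
s=r.get_state();print(s['t'],s['eef_pos'],s['opening'],s['qpos'])
cmd(deck(.0,-.005,.10),tool(DY,40))
im=optics.grab_frame('wrist');cv2.imwrite('pics/w1.png',im[:,:,::-1])"
```

```text
1.35 [ 0.4151 -0.0711  0.2428] -8.775711264831125e-05 [ 0.4816 -0.089  -0.4201  2.2542 -0.0306  0.6163 -1.5983]
t [ 1.845 -1.218  2.35 ] r [-0.057  3.954  0.135]
```

View pics/w1.png

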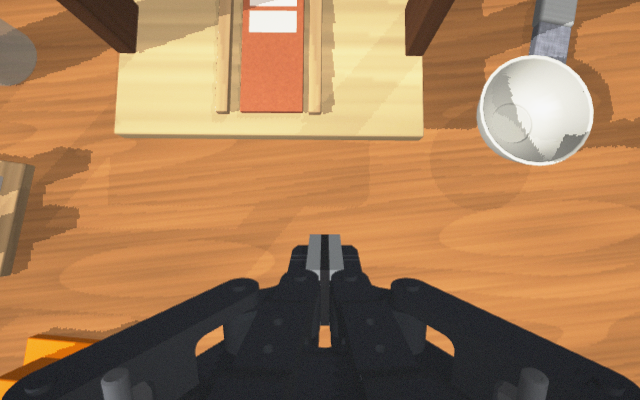

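The wrist view shows the tile's near edge from (241,110) to (304,111), sides vertical, and the deck's front top edge from about (116,132) to (422,136).

```bash
python3 -c "
from h import *
s=r.get_state()
a=[wplane(s,*p,.086) for p in ((241,111),(304,112),(305,30),(243,30))]; print(np.array(a)); 
d=(a[3]+a[2]-a[0]-a[1]); print('tile yaw',np.degrees(np.arctan2(d[1],d[0])))
e=[wplane(s,*p,.08) for p in ((116,133),(422,135))]; print(np.array(e)); d=e[0]-e[1];m=(e[0]+e[1])/2;print(np.linalg.norm(d),m,np.degrees(np.arctan2(-d[0],d[1])))
n=(a[0]+a[1])/2
q=n-DE; c,sn=np.cos(np.radians(DY)),np.sin(np.radians(DY)); print('near end in deck',c*q[0]+sn*q[1],-sn*q[0]+c*q[1])
"
```

```text
[[ 0.5437 -0.      0.086 ]
 [ 0.5367 -0.0593  0.086 ]
 [ 0.618  -0.0682  0.086 ]
 [ 0.6241 -0.0083  0.086 ]]
tile yaw -6.054812026825233
[[ 0.5365  0.1223  0.08  ]
 [ 0.5047 -0.1697  0.08  ]]
0.2936756158137044 [ 0.5206 -0.0237  0.08  ] -6.208227595091771
near end in deck 0.018200640964941815 0.000988662323700214
```

```bash
sed -i "s/^DE=.*/DE=np.array([.5212,-.0262,.08]); DY=-6.5/" h.py; python3 -c "
from h import *
cmd(deck(.0,-.003,.06),tool(DY,40))
cmd(deck(.10,-.003,.045),tool(DY,40))
"
```

```text
t [ 1.51  -1.178  3.261] r [-0.066  3.941  0.105]
t [ 3.724 -1.15   4.48 ] r [-0.066  3.941  0.105]
```

>>> servo_tool(commands=[{"tx": 0.5, "ty": -0.4, "tz": 1.1, "rx": 0, "ry": 1.3, "rz": 0.0, "gripper": 0}, {"tx": 1.0, "ty": -0.8, "tz": 2.2, "rx": 0, "ry": 2.6, "rz": 0.1, "gripper": 0}, {"tx": 1.5, "ty": -1.2, "tz": 3.2, "rx": -0.1, "ry": 3.9, "rz": 0.1, "gripper": 0}, {"tx": 2.1, "ty": -1.2, "tz": 3.5, "rx": -0.1, "ry": 3.9, "rz": 0.1, "gripper": 0}, {"tx": 2.6, "ty": -1.2, "tz": 3.8, "rx": -0.1, "ry": 3.9, "rz": 0.1, "gripper": 0}])

```text
t: 2.02
eef_pos: [0.5496, -0.0542, 0.1983]
eef_rot: [[0.805, -0.108, 0.584], [-0.082, -0.994, -0.072], [0.588, 0.01, -0.809]]
contact_force: [8.5, 13.4, 2.3]
opening: -0.0002
```

```bash
python3 -c "
from h import *
s=r.get_state();print(s['t'],s['eef_pos'],s['qpos'])
cmd(deck(.10,-.003,.025),tool(DY,40))
"
```

```text
2.025 [ 0.5496 -0.0542  0.1983] [-0.1807  0.1088  0.1152  2.3537  1.0317  0.1167 -2.743 ]
t [ 0.021 -0.555  2.894] r [0.054 0.794 0.113]
```

The servo stopped at the limits of q6 and q7. I'll fit a simple kinematic model from the recorded states so I can pick a reachable lean and yaw.

```bash
cat > kin.py <<'E'
from h import *
from scipy.optimize import least_squares
import itertools
def FK(q,p,sg):
    h,a,b,c,f=p; Rz=lambda t:Ro.from_euler('z',t).as_matrix(); Ry=lambda t:Ro.from_euler('y',t).as_matrix()
    R=Rz(sg[0]*q[0]); x=np.array([0,0,h])
    R=R@Ry(q[1])@Rz(sg[1]*q[2]); x=x+R@[0,0,a]
    R=R@Ry(q[3])@Rz(sg[2]*q[4]); x=x+R@[0,0,b]
    R=R@Ry(q[5])@Rz(sg[3]*q[6]+f); x=x+R@[0,0,c]
    return x,R
E
python3 - <<'E'
from kin import *
s=r.get_state()
D=[([1.18,.434,.025,1.573,-.012,1.134,-.075],[.1772,-.5988,.2305],[[.9589,.2838,-.0006],[.2838,-.9589,.0015],[-.0001,-.0016,-1]]),
([.7411,.1272,-.0794,1.9431,.0116,1.0716,-.9337],[.3146,-.3173,.2545],[[1,-.02,0],[-.02,-1,0],[0,0,-1]]),
([.4816,-.089,-.4201,2.2542,-.0306,.6163,-1.5983],[.4151,-.0711,.2428],[[.933,-.106,.344],[-.099,-.994,-.038],[.346,.002,-.938]]),
(s['qpos'],s['eef_pos'],s['eef_rot'])]
best=None
for sg in itertools.product((1,-1),repeat=4):
  for f0 in (0,1.57,3.14,-1.57):
    def res(p):
        o=[]
        for q,x,R in D:
            X,Q=FK(q,p,sg); o+=list((X-x)*5)+list((Q-np.array(R)).ravel())
        return o
    z=least_squares(res,[.35,.56,.43,.45,f0])
    if best is None or z.cost<best[0]: best=(z.cost,sg,z.x,np.abs(z.fun).max())
print(best)
import pickle; pickle.dump(best,open('kin.pkl','wb'))
E
```

```text
(np.float64(0.13860344386318624), (-1, -1, -1, -1), array([0.2691, 0.5749, 0.416 , 0.3875, 1.571 ]), np.float64(0.25469553849548665))
```

```bash
cat > kin.py <<'E'
from h import *
from scipy.optimize import least_squares
import itertools
Rz=lambda t:Ro.from_euler('z',t).as_matrix(); Ry=lambda t:Ro.from_euler('y',t).as_matrix()
def FK(q,p,sg):
    # links: h, a(x,z), b(x,z), c(x,z), f, signs sg for odd joints and even joints
    R=Rz(sg[0]*q[0]); x=np.array([0,0,p[0]])
    R=R@Ry(q[1])@Rz(sg[1]*q[2]); x=x+R@[p[5],0,p[1]]
    R=R@Ry(sg[4]*q[3])@Rz(sg[2]*q[4]); x=x+R@[p[6],0,p[2]]
    R=R@Ry(sg[5]*q[5])
    x=x+R@[p[7],0,p[3]]
    R=R@Rz(sg[3]*q[6]+p[4])
    return x,R
D=[([1.18,.434,.025,1.573,-.012,1.134,-.075],[.1772,-.5988,.2305],[[.9589,.2838,-.0006],[.2838,-.9589,.0015],[-.0001,-.0016,-1]]),
([.7411,.1272,-.0794,1.9431,.0116,1.0716,-.9337],[.3146,-.3173,.2545],[[1,-.02,0],[-.02,-1,0],[0,0,-1]]),
([.4816,-.089,-.4201,2.2542,-.0306,.6163,-1.5983],[.4151,-.0711,.2428],[[.933,-.106,.344],[-.099,-.994,-.038],[.346,.002,-.938]])]
E
python3 - <<'E'
from kin import *
s=r.get_state()
D.append((s['qpos'],s['eef_pos'],s['eef_rot']))
for DD in (D[:3],D):
  L=[]
  for sg in itertools.product((1,-1),repeat=4):
   sg=sg+(1,1)
   for f0 in (0,1.57,3.14,-1.57):
    def res(p):
        o=[]
        for q,x,R in DD:
            X,Q=FK(q,p,sg); o+=list((X-x)*5)+list((Q-np.array(R)).ravel())
        return o+list(.001*np.array(p[5:]))
    z=least_squares(res,[.35,.56,.43,.45,f0,0,0,0])
    L.append((z.cost,sg,z.x.round(3),np.abs(z.fun).reshape(-1)[:12*len(DD)].reshape(len(DD),12).max(1)))
  L.sort(key=lambda l:l[0])
  for l in L[:3]: print(l)
E
```

```text
(np.float64(0.071189891970173), (-1, -1, -1, -1, 1, 1), array([4.028, 0.03 , 1.824, 0.8  , 1.571, 0.195, 2.397, 0.208]), array([0.2277, 0.2276, 0.0014]))
(np.float64(0.0711898919701732), (-1, -1, -1, -1, 1, 1), array([4.028, 0.03 , 1.824, 0.8  , 1.571, 0.195, 2.397, 0.208]), array([0.2277, 0.2276, 0.0014]))
(np.float64(0.07118989197017328), (-1, -1, -1, -1, 1, 1), array([4.028, 0.03 , 1.824, 0.8  , 1.571, 0.195, 2.397, 0.208]), array([0.2277, 0.2276, 0.0014]))
(np.float64(0.10412775987329795), (-1, -1, -1, -1, 1, 1), array([0.312, 0.555, 0.459, 0.355, 1.571, 0.016, 0.032, 0.03 ]), array([0.2464, 0.2095, 0.2481, 0.0156]))
(np.float64(0.104127759873298), (-1, -1, -1, -1, 1, 1), array([0.312, 0.555, 0.459, 0.355, 1.571, 0.016, 0.032, 0.03 ]), array([0.2464, 0.2095, 0.2481, 0.0156]))
(np.float64(0.10412775987329802), (-1, -1, -1, -1, 1, 1), array([0.312, 0.555, 0.459, 0.355, 1.571, 0.016, 0.032, 0.03 ]), array([0.2464, 0.2095, 0.2481, 0.0156]))
```

```bash
python3 - <<'E'
from kin import *
for q,x,R in D:
    X,Q=FK(q,[.3,.563,.428,.4,np.pi/2,0,0,0],(-1,-1,-1,-1,1,1)); print(X,x);print(Q,'\n',np.array(R))
E
```

```text
[ 0.2283 -0.5818  0.23  ] [0.1772, -0.5988, 0.2305]
[[ 0.9588  0.2841  0.0006]
 [ 0.2841 -0.9588 -0.0006]
 [ 0.0004  0.0007 -1.    ]] 
 [[ 0.9589  0.2838 -0.0006]
 [ 0.2838 -0.9589  0.0015]
 [-0.0001 -0.0016 -1.    ]]
[ 0.3503 -0.2778  0.2536] [0.3146, -0.3173, 0.2545]
[[ 0.9998 -0.0197  0.    ]
 [-0.0197 -0.9998 -0.0002]
 [ 0.      0.0002 -1.    ]] 
 [[ 1.   -0.02  0.  ]
 [-0.02 -1.    0.  ]
 [ 0.    0.   -1.  ]]
[ 0.4446 -0.023   0.2432] [0.4151, -0.0711, 0.2428]
[[ 0.9331 -0.1059  0.3436]
 [-0.0989 -0.9944 -0.038 ]
 [ 0.3457  0.0015 -0.9384]] 
 [[ 0.933 -0.106  0.344]
 [-0.099 -0.994 -0.038]
 [ 0.346  0.002 -0.938]]
```

```bash
cat >> kin.py <<'E'
SG=(-1,-1,-1,-1)
def FK(q,p):
    R=Rz(-q[0]); x=np.array([0,0,p[0]])+R@[p[4],p[5],0]
    R=R@Ry(q[1]); x=x+R@[p[6],p[7],p[1]]; R=R@Rz(-q[2])@Ry(q[3]); x=x+R@[p[8],p[9],p[2]]; R=R@Rz(-q[4])@Ry(q[5])
    x=x+R@[p[10],p[11],p[3]]; return x,R@Rz(-q[6]+np.pi/2)
E
cat > fit.py <<'E'
from kin import *
s=r.get_state()
D.append((s['qpos'],s['eef_pos'],s['eef_rot']))
p0=np.array([.3,.563,.428,.4]+[0]*8)
def res(p): 
    return np.concatenate([(FK(q,p)[0]-x) for q,x,R in D]+[1e-3*(p-p0)])
z=least_squares(res,p0); print(z.x.round(3),np.abs(z.fun[:12]).max()); np.save('p.npy',z.x)
print(FK(s['qpos'],z.x)[1]-s['eef_rot'])
E
python3 fit.py
```

```text
[ 0.273  0.557  0.431  0.363 -0.006 -0.017  0.005 -0.017  0.001 -0.016
  0.002 -0.003] 0.0001290376101141244
[[ 0. -0.  0.]
 [-0.  0.  0.]
 [-0. -0. -0.]]
```

```bash
cat > ik.py <<'E'
from kin import *
p=np.load('p.npy')
lo=np.array([-2.62,-.44,-1.27,.08,-1.32,.12,-2.74]); hi=np.array([2.62,2.09,1.32,2.57,4.46,2,2.74])
def ik(x,R,q0,w=1e-3):
    qc=np.clip(q0,lo+.05,hi-.05)
    def f(q):
        X,Q=FK(q,p); return np.concatenate([(X-x)*5,Ro.from_matrix(Q.T@R).as_rotvec(),w*(q-qc)])
    z=least_squares(f,qc,bounds=(lo+.03,hi-.03)); return z.x,np.abs(z.fun[:6]).max()
E
python3 - <<'E'
from ik import *
q0=np.array([.4816,-.089,-.4201,2.2542,-.0306,.6163,-1.5983])
rng=np.random.default_rng(0)
for lean in (25,30,35,40):
  for psi in (0,-45,-90,45,90):
    R=tool(DY,lean)@Rz(np.radians(psi))
    out=[]
    for k in range(6):
        qs=q0 if k==0 else q0+rng.normal(0,.6,7)
        A=[];q=qs;E=0
        for X in (.10,.06,.02):
            q,e=ik(deck(X,-.003,.013),R,q); A.append(q);E=max(E,e)
        if E<5e-3: 
            A=np.array(A); mar=np.minimum(A-lo,hi-A).min(); out.append((mar,A[0],A[2]))
    if out:
        o=max(out,key=lambda a:a[0]); print(lean,psi,len(out),o[0].round(2),o[1].round(2),o[2].round(2))
    else: print(lean,psi,'none')
E
```

```text
25 0 6 0.03 [-0.17  0.42  0.13  2.13  0.13  0.16 -1.86] [-0.02  0.33 -0.1   2.3   0.95  0.15 -2.71]
25 -45 6 0.3 [ 0.55  0.55 -0.81  2.09  1.24  0.51 -2.07] [ 0.56  0.44 -0.82  2.27  1.35  0.43 -2.26]
25 -90 5 0.3 [ 0.61  0.59 -0.91  2.09  1.28  0.57 -1.31] [ 0.64  0.48 -0.93  2.27  1.38  0.5  -1.49]
25 45 3 0.03 [-0.39  0.44  0.42  2.15 -0.65  0.19 -1.9 ] [-0.57  0.37  0.6   2.33 -1.14  0.15 -1.41]
25 90 6 0.03 [-0.47  0.46  0.55  2.15 -0.88  0.23 -2.46] [-0.57  0.37  0.6   2.33 -1.14  0.15 -2.2 ]
30 0 none
30 -45 3 0.05 [ 0.36  0.47 -0.55  2.18  1.53  0.33 -2.41] [ 0.43  0.4  -0.65  2.35  1.76  0.36 -2.69]
30 -90 4 0.23 [ 0.65  0.61 -0.96  2.16  1.57  0.58 -1.58] [ 0.7   0.53 -1.03  2.34  1.68  0.57 -1.78]
30 45 none
30 90 none
35 0 none
35 -45 6 0.03 [ 0.74  0.69 -1.11  2.23  1.82  0.72 -2.57] [ 0.82  0.67 -1.24  2.4   1.87  0.8  -2.71]
35 -90 5 0.16 [ 0.57  0.56 -0.84  2.24  1.87  0.53 -1.91] [ 0.63  0.51 -0.95  2.41  1.98  0.59 -2.09]
35 45 none
35 90 none
40 0 none
40 -45 none
40 -90 6 0.1 [ 0.69  0.68 -1.04  2.3   2.05  0.74 -2.02] [ 0.73  0.64 -1.13  2.47  2.1   0.82 -2.18]
40 45 none
40 90 none
```

```bash
python3 - <<'E'
from ik import *
s=r.get_state(); print(s['contact_force'])
R=tool(DY,28)@Rz(-np.pi/2*.5)
cmd(deck(-.02,-.003,.11),R)
q=s['qpos']
for k in (.25,.5,.75,1): q,e=ik(deck(-.02,-.003,.11),tool(DY,28)@Rz(-np.pi/2*k),q); print(q.round(2),e)
q,e=ik(deck(.05,-.003,.05),tool(DY,30)@Rz(-np.pi/2*k),q); print(q.round(2),e)
q,e=ik(deck(.1,-.003,.013),tool(DY,30)@Rz(-np.pi/2*k),q); print(q.round(2),e)
E
```

```text
[ 8.4841 13.3638  2.2541]
t [-1.155 -0.549 -0.589] r [ 0.692 -1.495 -8.878]
[-0.04  0.07 -0.11  2.32  0.45  0.3  -1.84] 8.044182257271869e-06
[ 0.01  0.08 -0.16  2.32  0.46  0.3  -1.46] 2.186252389119521e-06
[ 0.06  0.08 -0.21  2.32  0.48  0.3  -1.08] 1.8420386612471838e-06
[ 0.11  0.08 -0.26  2.32  0.49  0.3  -0.7 ] 1.7760791346779473e-06
[-0.01  0.29 -0.11  2.29  1.17  0.15 -1.35] 1.6987800594033175e-05
[ 0.05  0.42 -0.16  2.2   1.54  0.16 -1.68] 8.144234970155124e-06
```

>>> servo_tool(commands=[{"tx": -0.3, "ty": -0.1, "tz": -0.1, "rx": 0.1, "ry": -0.4, "rz": -1.4, "gripper": 0}, {"tx": -0.5, "ty": -0.2, "tz": -0.2, "rx": 0.3, "ry": -0.7, "rz": -3.2, "gripper": 0}, {"tx": -0.7, "ty": -0.3, "tz": -0.3, "rx": 0.4, "ry": -1.0, "rz": -5.1, "gripper": 0}, {"tx": -0.9, "ty": -0.4, "tz": -0.5, "rx": 0.6, "ry": -1.2, "rz": -7.0, "gripper": 0}, {"tx": -1.2, "ty": -0.5, "tz": -0.6, "rx": 0.7, "ry": -1.5, "rz": -8.9, "gripper": 0}])

```text
t: 2.65
eef_pos: [0.4991, -0.0291, 0.1897]
eef_rot: [[0.701, 0.541, 0.465], [0.632, -0.773, -0.053], [0.331, 0.331, -0.884]]
contact_force: [-0.3, -0.6, 0.3]
opening: -0.0002
```

```bash
python3 - <<'E'
from ik import *
s=r.get_state(); print(s['contact_force'],s['qpos'],s['eef_pos']); print(deck(-.02,-.003,.11))
print((tool(DY,28)@Rz(-np.pi/4)).round(3))
cmd(deck(-.02,-.003,.10),tool(DY,30)@Rz(-np.pi/2))
E
```

```text
[-0.2624 -0.6427  0.2872] [ 0.1962  0.088  -0.3457  2.3136  0.5077  0.3073 -1.4913] [ 0.4991 -0.0291  0.1897]
[ 0.501  -0.0269  0.19  ]
[[ 0.7    0.54   0.466]
 [ 0.632 -0.773 -0.053]
 [ 0.332  0.332 -0.883]]
t [-0.012 -0.097  0.232] r [-0.399  0.162 -8.995]
```

>>> servo_tool(commands=[{"tx": 0, "ty": 0, "tz": 0, "rx": -0.1, "ry": 0, "rz": -1.8, "gripper": 0}, {"tx": 0, "ty": 0, "tz": 0.1, "rx": -0.2, "ry": 0.1, "rz": -3.6, "gripper": 0}, {"tx": 0, "ty": 0, "tz": 0.1, "rx": -0.2, "ry": 0.1, "rz": -5.4, "gripper": 0}, {"tx": 0, "ty": -0.1, "tz": 0.2, "rx": -0.3, "ry": 0.1, "rz": -7.2, "gripper": 0}, {"tx": 0, "ty": -0.1, "tz": 0.2, "rx": -0.4, "ry": 0.2, "rz": -9.0, "gripper": 0}])

```text
t: 3.28
eef_pos: [0.5009, -0.0259, 0.1808]
eef_rot: [[0.11, 0.86, 0.499], [0.994, -0.097, -0.053], [0.003, 0.501, -0.865]]
contact_force: [0.4, -0.4, 0.0]
opening: 0.0003
```

```bash
python3 - <<'E'
from ik import *
s=r.get_state(); print(s['contact_force'],s['qpos'],s['eef_pos']); 
R=tool(DY,30)@Rz(-np.pi/2)
cmd(deck(.05,-.003,.055),R)
cmd(deck(.105,-.003,.028),R)
im=optics.grab_frame('wrist');cv2.imwrite('pics/w2.png',im[:,:,::-1])
E
```

```text
[ 0.4456 -0.4465  0.0146] [ 0.2253  0.1042 -0.3949  2.3527  0.7655  0.2481 -0.9737] [ 0.5009 -0.0259  0.1808]
t [-0.034  0.945  1.87 ] r [ 0.02  -0.042  0.014]
t [-0.039  1.796  3.144] r [ 0.02  -0.042  0.014]
```

View pics/w2.png

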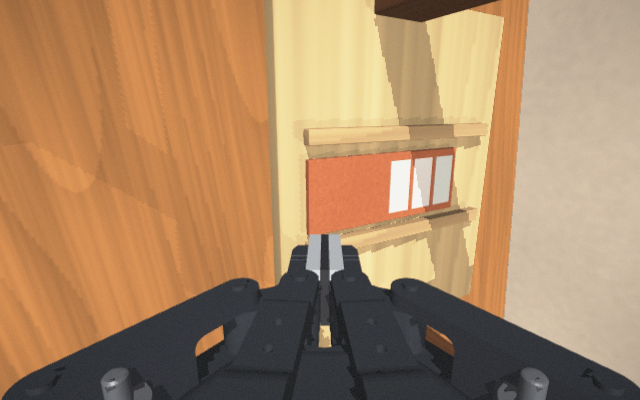

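The wrist view shows the tile under the shelf, running from near edge (307,195) to far edge (455,175), with nothing blocking the way in. I'm advancing to just above it.

>>> servo_tool(commands=[{"tx": 0, "ty": 0.35, "tz": 0.7, "rx": 0, "ry": 0, "rz": 0, "gripper": 0}, {"tx": 0, "ty": 0.7, "tz": 1.4, "rx": 0, "ry": 0, "rz": 0, "gripper": 0}, {"tx": 0, "ty": 1.1, "tz": 2.1, "rx": 0, "ry": 0, "rz": 0, "gripper": 0}, {"tx": 0, "ty": 1.5, "tz": 2.6, "rx": 0, "ry": 0, "rz": 0, "gripper": 0}, {"tx": 0, "ty": 1.8, "tz": 3.1, "rx": 0, "ry": 0, "rz": 0, "gripper": 0}])

```text
t: 3.95
eef_pos: [0.6259, -0.0403, 0.1096]
eef_rot: [[0.118, 0.859, 0.499], [0.993, -0.105, -0.054], [0.006, 0.502, -0.865]]
contact_force: [-0.5, 0.0, -0.2]
opening: 0.0001
```

```bash
cat > st.py <<'E'
from ik import *
s=r.get_state(); print(s['t'],'F',s['contact_force'],'q',s['qpos'],s['eef_pos']); 
d=s['eef_pos']-DE; c,sn=np.cos(np.radians(DY)),np.sin(np.radians(DY)); print('deck',c*d[0]+sn*d[1],-sn*d[0]+c*d[1],d[2])
print('world dz -1mm in tool units',s['eef_rot'].T@[0,0,-.001]/.04,'world deck -x 10mm', s['eef_rot'].T@np.array([-c,-sn,0])*.01/.04)
E
python3 st.py; python3 -c "
from h import *
im=optics.grab_frame('scene');cv2.imwrite('pics/s3.png',cv2.resize(im[130:310,220:460,::-1],None,fx=3,fy=3,interpolation=cv2.INTER_CUBIC))"
```

```text
3.95 F [-0.4869  0.0164 -0.1713] q [ 0.0552  0.3979 -0.1623  2.1779  1.2635  0.163  -1.4161] [ 0.6259 -0.0403  0.1096]
deck 0.10560045499569631 -0.0021372171771981644 0.029603338443062246
world dz -1mm in tool units [-0.0002 -0.0125  0.0216] world deck -x 10mm [-0.0012 -0.2162 -0.1255]
```

View pics/s3.png

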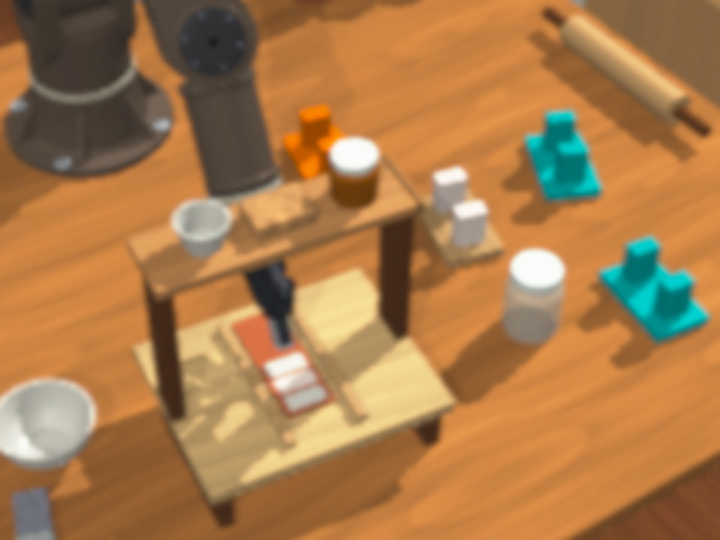

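The shut fingers are over the middle of the tile at crop (285,340), with the shelf and jars untouched. I'm lowering until they touch.

>>> servo_tool(commands=[{"tx": 0, "ty": -0.06, "tz": 0.11, "rx": 0, "ry": 0, "rz": 0, "gripper": 0}, {"tx": 0, "ty": -0.11, "tz": 0.2, "rx": 0, "ry": 0, "rz": 0, "gripper": 0}, {"tx": 0, "ty": -0.15, "tz": 0.26, "rx": 0, "ry": 0, "rz": 0, "gripper": 0}, {"tx": 0, "ty": -0.16, "tz": 0.28, "rx": 0, "ry": 0, "rz": 0, "gripper": 0}, {"tx": 0, "ty": -0.175, "tz": 0.3, "rx": 0, "ry": 0, "rz": 0, "gripper": 0}])

```text
t: 4.62
eef_pos: [0.6249, -0.0401, 0.0964]
eef_rot: [[0.116, 0.859, 0.499], [0.993, -0.103, -0.054], [0.006, 0.502, -0.865]]
contact_force: [-0.5, 0.2, 0.8]
opening: 0.0002
```

```bash
python3 st.py
```

```text
4.625 F [-0.5079  0.1831  0.8092] q [ 0.0314  0.4196 -0.1334  2.1925  1.4894  0.1462 -1.6441] [ 0.6249 -0.0401  0.0964]
deck 0.10455418962080139 -0.002039873139655023 0.016358728511605247
world dz -1mm in tool units [-0.0001 -0.0126  0.0216] world deck -x 10mm [-0.0008 -0.2162 -0.1255]
```

```bash
python3 - <<'E'
from ik import *
q=r.get_state()['qpos']
for lean in (30,27):
  qq=q
  for X in (.104,.09,.075,.06,.045,.03):
    qq,e=ik(deck(X,-.003,.012),tool(DY,lean)@Rz(-np.pi/2),qq); print(lean,X,qq.round(2),e)
E
```

```text
30 0.104 [ 0.04  0.42 -0.14  2.19  1.52  0.15 -1.67] 7.582501795461276e-07
30 0.09 [ 0.07  0.41 -0.19  2.22  1.62  0.17 -1.76] 2.078295960646821e-06
30 0.075 [ 0.1   0.4  -0.23  2.26  1.69  0.19 -1.85] 1.564386514445929e-06
30 0.06 [ 0.13  0.39 -0.27  2.29  1.76  0.21 -1.91] 1.1563173721339343e-06
30 0.045 [ 0.16  0.37 -0.31  2.32  1.81  0.23 -1.97] 9.061388029167976e-07
30 0.03 [ 0.19  0.36 -0.35  2.35  1.85  0.24 -2.03] 7.405229889899067e-07
27 0.104 [ 0.22  0.45 -0.37  2.13  1.15  0.27 -1.27] 4.737941146760287e-06
27 0.09 [ 0.2   0.43 -0.35  2.17  1.19  0.25 -1.32] 6.590278726522081e-07
27 0.075 [ 0.18  0.41 -0.33  2.2   1.24  0.23 -1.38] 8.81239354964477e-07
27 0.06 [ 0.16  0.39 -0.31  2.24  1.29  0.22 -1.44] 1.102108858663845e-06
27 0.045 [ 0.15  0.37 -0.3   2.27  1.36  0.21 -1.52] 1.3296516073955644e-06
27 0.03 [ 0.15  0.35 -0.3   2.31  1.43  0.2  -1.61] 1.4700583542414345e-06
```

>>> servo_tool(commands=[{"tx": 0, "ty": -0.012, "tz": 0.02, "rx": 0, "ry": 0, "rz": 0, "gripper": 0}, {"tx": 0, "ty": -0.025, "tz": 0.043, "rx": 0, "ry": 0, "rz": 0, "gripper": 0}, {"tx": 0, "ty": -0.038, "tz": 0.065, "rx": 0, "ry": 0, "rz": 0, "gripper": 0}, {"tx": 0, "ty": -0.044, "tz": 0.076, "rx": 0, "ry": 0, "rz": 0, "gripper": 0}, {"tx": 0, "ty": -0.044, "tz": 0.076, "rx": 0, "ry": 0, "rz": 0, "gripper": 0}])

```text
t: 5.25
eef_pos: [0.6249, -0.0399, 0.0927]
eef_rot: [[0.115, 0.859, 0.499], [0.993, -0.103, -0.053], [0.005, 0.502, -0.865]]
contact_force: [-0.3, -0.1, 0.7]
opening: -0.0
```

```bash
python3 st.py
```

```text
5.25 F [-0.2993 -0.0674  0.6741] q [ 0.0374  0.4271 -0.1413  2.1944  1.5514  0.1495 -1.7044] [ 0.6249 -0.0399  0.0927]
deck 0.10459747985558676 -0.0019210961438855794 0.012736331829512393
world dz -1mm in tool units [-0.0001 -0.0125  0.0216] world deck -x 10mm [-0.0006 -0.2162 -0.1255]
```

>>> servo_tool(commands=[{"tx": 0, "ty": -0.01, "tz": 0.016, "rx": 0, "ry": 0, "rz": 0, "gripper": 0}, {"tx": 0, "ty": -0.018, "tz": 0.032, "rx": 0, "ry": 0, "rz": 0, "gripper": 0}, {"tx": 0, "ty": -0.025, "tz": 0.043, "rx": 0, "ry": 0, "rz": 0, "gripper": 0}, {"tx": 0, "ty": -0.032, "tz": 0.054, "rx": 0, "ry": 0, "rz": 0, "gripper": 0}, {"tx": 0, "ty": -0.032, "tz": 0.054, "rx": 0, "ry": 0, "rz": 0, "gripper": 0}])

```text
t: 5.88
eef_pos: [0.6249, -0.0399, 0.0902]
eef_rot: [[0.115, 0.859, 0.499], [0.993, -0.102, -0.053], [0.005, 0.502, -0.865]]
contact_force: [0.0, 0.1, 0.2]
opening: 0.0001
```

```bash
python3 st.py
```

```text
5.875 F [0.0315 0.0847 0.2211] q [ 0.0464  0.4326 -0.153   2.1954  1.5922  0.155  -1.744 ] [ 0.6249 -0.0399  0.0902]
deck 0.1045716886796017 -0.0019011422575980538 0.01021389737457451
world dz -1mm in tool units [-0.0001 -0.0125  0.0216] world deck -x 10mm [-0.0006 -0.2162 -0.1255]
```

>>> servo_tool(commands=[{"tx": 0, "ty": -0.009, "tz": 0.015, "rx": 0, "ry": 0, "rz": 0, "gripper": 0}, {"tx": 0, "ty": -0.017, "tz": 0.03, "rx": 0, "ry": 0, "rz": 0, "gripper": 0}, {"tx": 0, "ty": -0.025, "tz": 0.043, "rx": 0, "ry": 0, "rz": 0, "gripper": 0}, {"tx": 0, "ty": -0.032, "tz": 0.054, "rx": 0, "ry": 0, "rz": 0, "gripper": 0}, {"tx": 0, "ty": -0.032, "tz": 0.054, "rx": 0, "ry": 0, "rz": 0, "gripper": 0}])

```text
t: 6.5
eef_pos: [0.6258, -0.0399, 0.0889]
eef_rot: [[0.115, 0.858, 0.501], [0.993, -0.102, -0.053], [0.005, 0.504, -0.864]]
contact_force: [-2.9, 0.0, 10.0]
opening: -0.0002
```

```bash
python3 st.py
```

```text
6.5 F [-2.9495  0.0148 10.0357] q [ 0.0575  0.437  -0.1674  2.1954  1.6295  0.1622 -1.7796] [ 0.6258 -0.0399  0.0889]
deck 0.10544029704519099 -0.0017800174338077398 0.008940496395496517
world dz -1mm in tool units [-0.0001 -0.0126  0.0216] world deck -x 10mm [-0.0005 -0.2159 -0.126 ]
```

I have contact at about 10 N. I'll drag 30 mm towards the robot first.

>>> servo_tool(commands=[{"tx": 0, "ty": -0.11, "tz": -0.06, "rx": 0, "ry": 0, "rz": 0, "gripper": 0}, {"tx": 0, "ty": -0.25, "tz": -0.145, "rx": 0, "ry": 0, "rz": 0, "gripper": 0}, {"tx": 0, "ty": -0.4, "tz": -0.233, "rx": 0, "ry": 0, "rz": 0, "gripper": 0}, {"tx": 0, "ty": -0.54, "tz": -0.315, "rx": 0, "ry": 0, "rz": 0, "gripper": 0}, {"tx": 0, "ty": -0.65, "tz": -0.379, "rx": 0, "ry": 0, "rz": 0, "gripper": 0}])

```text
t: 7.12
eef_pos: [0.5962, -0.0365, 0.0891]
eef_rot: [[0.116, 0.857, 0.502], [0.993, -0.102, -0.054], [0.005, 0.505, -0.863]]
contact_force: [2.9, -0.8, 5.3]
opening: 0.0001
```

```bash
python3 st.py; python3 -c "
from h import *
im=optics.grab_frame('top');cv2.imwrite('pics/t4.png',cv2.resize(im[110:210,290:420,::-1],None,fx=6,fy=6,interpolation=cv2.INTER_CUBIC))"
```

```text
7.125 F [ 2.8829 -0.7989  5.3379] q [ 0.1187  0.4121 -0.2583  2.2577  1.7725  0.2061 -1.9311] [ 0.5962 -0.0365  0.0891]
deck 0.07570267758253274 -0.00178398475515887 0.009061408605976123
world dz -1mm in tool units [-0.0001 -0.0126  0.0216] world deck -x 10mm [-0.0006 -0.2158 -0.1261]
```

View pics/t4.png

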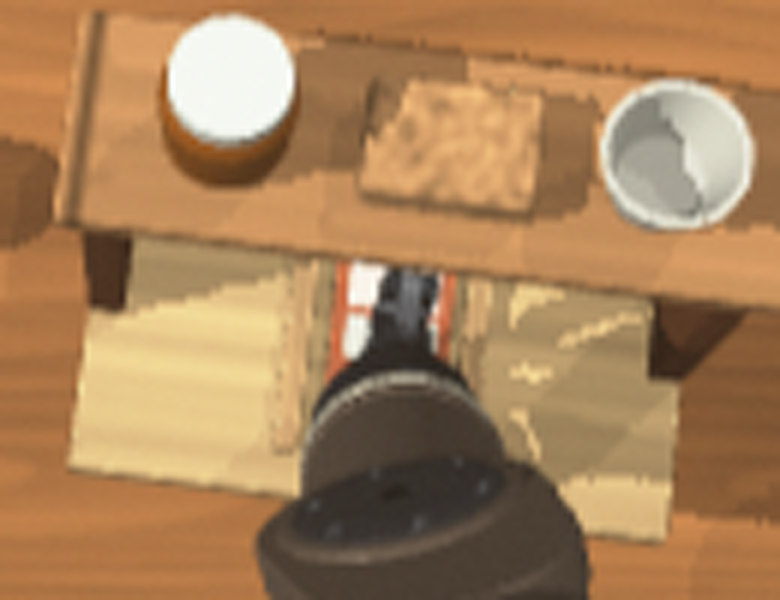

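The glaze patch edge moved from crop y≈305 to ≈375, about 29 mm, so the tile follows. Dragging on with slightly more press.

>>> servo_tool(commands=[{"tx": 0, "ty": -0.16, "tz": -0.08, "rx": 0, "ry": 0, "rz": 0, "gripper": 0}, {"tx": 0, "ty": -0.36, "tz": -0.196, "rx": 0, "ry": 0, "rz": 0, "gripper": 0}, {"tx": 0, "ty": -0.57, "tz": -0.319, "rx": 0, "ry": 0, "rz": 0, "gripper": 0}, {"tx": 0, "ty": -0.78, "tz": -0.442, "rx": 0, "ry": 0, "rz": 0, "gripper": 0}, {"tx": 0, "ty": -0.96, "tz": -0.548, "rx": 0, "ry": 0, "rz": 0, "gripper": 0}])

```text
t: 7.8
eef_pos: [0.5526, -0.0314, 0.089]
eef_rot: [[0.116, 0.857, 0.502], [0.993, -0.102, -0.054], [0.005, 0.505, -0.863]]
contact_force: [1.9, -0.1, 6.3]
opening: 0.0001
```

```bash
python3 st.py; python3 -c "
from h import *
im=optics.grab_frame('scene');cv2.imwrite('pics/s5.png',cv2.resize(im[170:310,260:420,::-1],None,fx=4,fy=4,interpolation=cv2.INTER_CUBIC))
im=optics.grab_frame('wrist');cv2.imwrite('pics/w5.png',im[...,::-1])"
```

```text
7.8 F [ 1.9063 -0.1363  6.3422] q [ 0.1936  0.3775 -0.3737  2.3494  1.9073  0.2641 -2.0885] [ 0.5526 -0.0314  0.089 ]
deck 0.031820388369319906 -0.0016584183037791937 0.008996754766399107
world dz -1mm in tool units [-0.0001 -0.0126  0.0216] world deck -x 10mm [-0.0006 -0.2157 -0.1263]
```

View pics/s5.png

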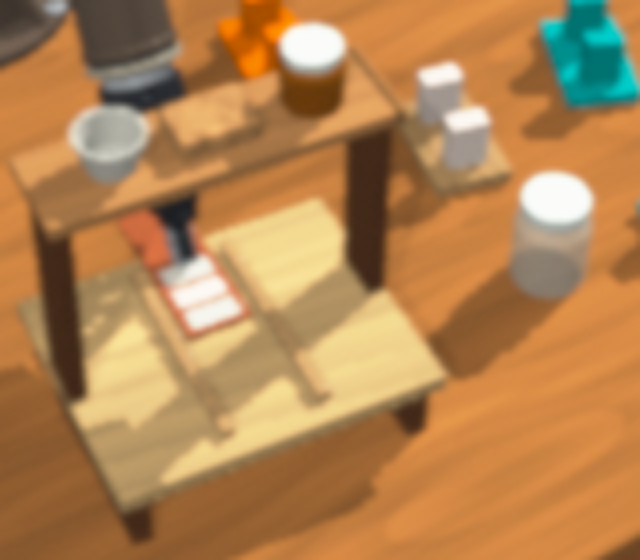

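View pics/w5.png

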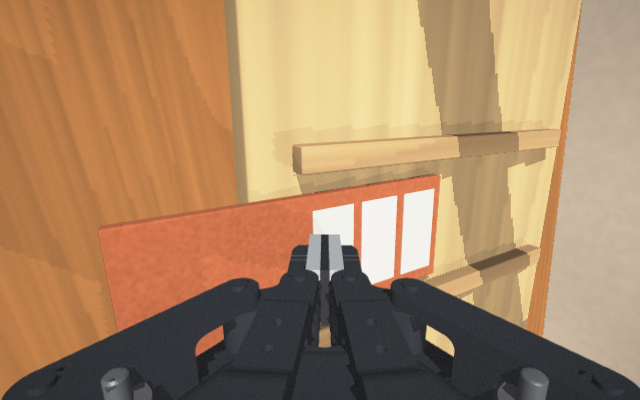

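The tile's left long side now runs from near corner (100,227) to far corner (440,175) in the wrist view, crossing the deck's edge at about x=245. I'll measure the overhang.

```bash
python3 - <<'E'
from h import *
s=r.get_state()
c,sn=np.cos(np.radians(DY)),np.sin(np.radians(DY))
def D(w): d=w-DE; return np.array([c*d[0]+sn*d[1],-sn*d[0]+c*d[1]])
A=wplane(s,99,227,.086);B=wplane(s,440,175,.086);print('near-left',A,D(A),'far-left',B,D(B),np.linalg.norm(A-B),'yaw',np.degrees(np.arctan2(*(B-A)[[1,0]])))
for p in ((236,120),(232,40)): print('deck edge',D(wplane(s,*p,.08)))
f=lambda x,y:((x+.5)/4-.5+260,(y+.5)/4-.5+170)
for p in ((192,335),(247,310)): W=onplane('scene',*f(*p),.086);print('scene far',W,D(W))
R=tool(DY,0)
E
```

```text
near-left [0.4729 0.0047 0.086 ] [-0.0515  0.0252] far-left [ 0.6307 -0.0125  0.086 ] [0.1072 0.026 ] 0.15870501415679492 yaw -6.2304989281137235
deck edge [-0.0026  0.0579]
deck edge [-0.002   0.0863]
scene far [ 0.6245 -0.0668  0.086 ] [ 0.1072 -0.0286]
scene far [ 0.6255 -0.0115  0.086 ] [0.102  0.0264]
```

>>> servo_tool(commands=[{"tx": 0, "ty": -0.06, "tz": -0.035, "rx": 0, "ry": 0, "rz": 0, "gripper": 0}, {"tx": 0, "ty": -0.108, "tz": -0.063, "rx": 0, "ry": 0, "rz": 0, "gripper": 0}, {"tx": 0, "ty": -0.05, "tz": -0.16, "rx": 0, "ry": 0, "rz": 0, "gripper": 0}, {"tx": 0, "ty": 0.02, "tz": -0.5, "rx": 0, "ry": 0, "rz": 0, "gripper": 0}, {"tx": 0, "ty": -0.2, "tz": -1.3, "rx": 0, "ry": 0, "rz": 0, "gripper": 0}])

```text
t: 8.52
eef_pos: [0.5182, -0.0277, 0.1283]
eef_rot: [[0.116, 0.859, 0.498], [0.993, -0.103, -0.053], [0.006, 0.501, -0.865]]
contact_force: [-0.3, -0.3, -0.7]
opening: 0.0004
```

```bash
python3 st.py; python3 - <<'E'
from ik import *
# grasp pose: vertical, yaw of tile -6.4, at deck x -.027
s=r.get_state();q=s['qpos']
cmd(deck(-.16,-.003,.16),tool(DY,10)@Rz(-np.pi/4))
for k,(X,Z,l) in ((.5,(-.14,.15,10)),(0,(-.13,.13,0)),(0,(-.03,.05,0)),(0,(-.03,-.016,0))):
    q,e=ik(deck(X,-.003,Z),tool(DY,l)@Rz(-np.pi/2*k),q); print(q.round(2),e)
E
```

```text
8.525 F [-0.2764 -0.3448 -0.6937] q [ 0.0426  0.2275 -0.2024  2.3944  1.5082  0.169  -1.7236] [ 0.5182 -0.0277  0.1283]
deck -0.00283214988117033 -0.0018775320243075502 0.04830311314784326
world dz -1mm in tool units [-0.0002 -0.0125  0.0216] world deck -x 10mm [-0.0006 -0.2163 -0.1253]
t [-0.021 -2.001 -4.386] r [ 3.782 -1.631  8.853]
[-0.05 -0.07 -0.09  2.23  0.05  0.81 -1.07] 3.4937006592010997e-06
[-0.08  0.08 -0.03  2.12  0.    0.94 -1.79] 1.1657643638041338e-06
[-0.05  0.34 -0.01  2.01  0.01  0.79 -1.75] 1.2124106746336238e-07
[-0.05  0.44 -0.01  2.07  0.01  0.64 -1.75] 2.2768019381459484e-07
```

>>> servo_tool(commands=[{"tx": 0, "ty": -0.3, "tz": -0.8, "rx": 0.7, "ry": -0.3, "rz": 1.7, "gripper": 0}, {"tx": 0, "ty": -0.7, "tz": -1.7, "rx": 1.5, "ry": -0.6, "rz": 3.5, "gripper": 20}, {"tx": 0, "ty": -1.1, "tz": -2.6, "rx": 2.2, "ry": -1.0, "rz": 5.3, "gripper": 40}, {"tx": 0, "ty": -1.5, "tz": -3.4, "rx": 3.0, "ry": -1.3, "rz": 7.1, "gripper": 60}, {"tx": 0, "ty": -1.8, "tz": -4.0, "rx": 3.8, "ry": -1.6, "rz": 8.8, "gripper": 85}])

```text
t: 9.15
eef_pos: [0.3815, -0.0128, 0.2267]
eef_rot: [[0.589, 0.755, 0.29], [0.801, -0.593, -0.082], [0.109, 0.28, -0.954]]
contact_force: [0.3, -2.9, -0.6]
opening: 0.0725
```

```bash
python3 st.py; python3 - <<'E'
from ik import *
cmd(deck(-.10,-.003,.13),tool(-6.4,0))
E
```

```text
9.15 F [ 0.2523 -2.9232 -0.632 ] q [ 0.2471 -0.1121 -0.441   2.3016  0.1453  0.6736 -0.949 ] [ 0.3815 -0.0128  0.2267]
deck -0.14036484094458831 -0.0024879619211181647 0.14672592795648126
world dz -1mm in tool units [-0.0027 -0.007   0.0238] world deck -x 10mm [-0.1235 -0.2043 -0.0742]
t [0.442 0.714 0.699] r [ 2.31  -2.844 11.742]
```

>>> servo_tool(commands=[{"tx": 0, "ty": 0, "tz": 0, "rx": 0.4, "ry": -0.5, "rz": 1.9, "gripper": 85}, {"tx": 0, "ty": 0, "tz": 0, "rx": 0.8, "ry": -0.9, "rz": 3.9, "gripper": 85}, {"tx": 0, "ty": 0, "tz": 0, "rx": 1.1, "ry": -1.4, "rz": 5.9, "gripper": 85}, {"tx": 0, "ty": 0, "tz": 0, "rx": 1.5, "ry": -1.9, "rz": 7.8, "gripper": 85}, {"tx": 0, "ty": 0, "tz": 0, "rx": 1.9, "ry": -2.3, "rz": 9.6, "gripper": 85}])

```text
t: 9.78
eef_pos: [0.3833, -0.0135, 0.2266]
eef_rot: [[0.996, 0.073, 0.048], [0.075, -0.996, -0.038], [0.045, 0.042, -0.998]]
contact_force: [-0.8, -0.0, 1.1]
opening: 0.0855
```

```bash
python3 st.py; python3 - <<'E'
from ik import *
cmd(deck(-.10,-.003,.13),tool(-6.4,0))
im=optics.grab_frame('wrist');cv2.imwrite('pics/w6.png',im[...,::-1])
E
```

```text
9.775 F [-0.7992 -0.0296  1.131 ] q [ 0.3042  0.0431 -0.4591  2.1201  0.0797  0.9423 -1.696 ] [ 0.3833 -0.0135  0.2266]
deck -0.13845434227516598 -0.0029533987834260214 0.14657543693242608
world dz -1mm in tool units [-0.0011 -0.001   0.025 ] world deck -x 10mm [-0.2453 -0.0464 -0.0131]
t [0.924 0.162 0.464] r [ 0.43  -0.564  2.133]
```

View pics/w6.png

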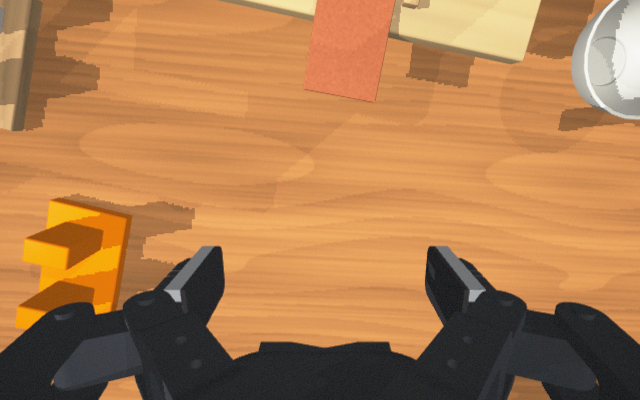

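The wrist view shows the tile overhanging. Its near corners are at (304,89) and (376,101), and the deck edge meets its sides at about (313,15) and (388,37).

```bash
python3 - <<'E'
from h import *
s=r.get_state()
c,sn=np.cos(np.radians(DY)),np.sin(np.radians(DY))
def D(w): d=w-DE; return np.array([c*d[0]+sn*d[1],-sn*d[0]+c*d[1]])
for p,z in (((304,89),.086),((376,101.5),.086),((317,0),.086),((396,0),.086),((313,15),.08),((388,38),.08),((520,62),.08)):
    W=wplane(s,*p,z);print(p,W,D(W))
E
```

```text
(304, 89) [0.4676 0.0017 0.086 ] [-0.0564  0.0216]
(376, 101.5) [ 0.4618 -0.0577  0.086 ] [-0.0554 -0.0381]
(317, 0) [ 0.5336 -0.0048  0.086 ] [0.0099 0.0226]
(396, 0) [ 0.5384 -0.0658  0.086 ] [ 0.0216 -0.0374]
(313, 15) [ 0.5245 -0.0023  0.08  ] [0.0006 0.0241]
(388, 38) [ 0.5122 -0.0637  0.08  ] [-0.0047 -0.0383]
(520, 62) [ 0.502  -0.1761  0.08  ] [-0.0021 -0.1511]
```

```bash
python3 - <<'E'
from ik import *
cmd(deck(-.12,-.005,.06),tool(-6.4,0))
cmd(deck(-.11,-.005,-.019),tool(-6.4,0))
E
```

```text
t [0.331 0.031 2.185] r [ 0.409 -0.55   2.033]
t [ 0.489 -0.004  4.169] r [ 0.409 -0.55   2.033]
```

>>> servo_tool(commands=[{"tx": 0.1, "ty": 0, "tz": 0.7, "rx": 0.1, "ry": -0.2, "rz": 0.6, "gripper": 85}, {"tx": 0.2, "ty": 0, "tz": 1.6, "rx": 0.3, "ry": -0.4, "rz": 1.3, "gripper": 85}, {"tx": 0.33, "ty": 0.03, "tz": 2.5, "rx": 0.4, "ry": -0.55, "rz": 2.03, "gripper": 85}, {"tx": 0.4, "ty": 0, "tz": 3.2, "rx": 0.41, "ry": -0.55, "rz": 2.03, "gripper": 85}, {"tx": 0.45, "ty": 0, "tz": 3.6, "rx": 0.41, "ry": -0.55, "rz": 2.03, "gripper": 85}])

```text
t: 10.45
eef_pos: [0.4077, -0.018, 0.0824]
eef_rot: [[0.995, -0.095, 0.001], [-0.095, -0.995, -0.004], [0.001, 0.003, -1.0]]
contact_force: [-0.2, -0.8, -0.3]
opening: 0.0851
```

```bash
python3 st.py; python3 - <<'E'
from ik import *
cmd(deck(-.11,-.005,-.019),tool(-6.4,0))
im=optics.grab_frame('wrist');cv2.imwrite('pics/w7.png',im[...,::-1])
E
```

```text
10.45 F [-0.1886 -0.7696 -0.2503] q [ 0.2351  0.3345 -0.3947  2.224   0.2258  0.6187 -1.9908] [ 0.4077 -0.018   0.0824]
deck -0.11365863106960797 -0.004742914541951701 0.0024113899094178465
world dz -1mm in tool units [-0.     -0.0001  0.025 ] world deck -x 10mm [-0.25   -0.0045 -0.0003]
t [0.091 0.006 0.535] r [ 0.039 -0.015  0.188]
```

View pics/w7.png

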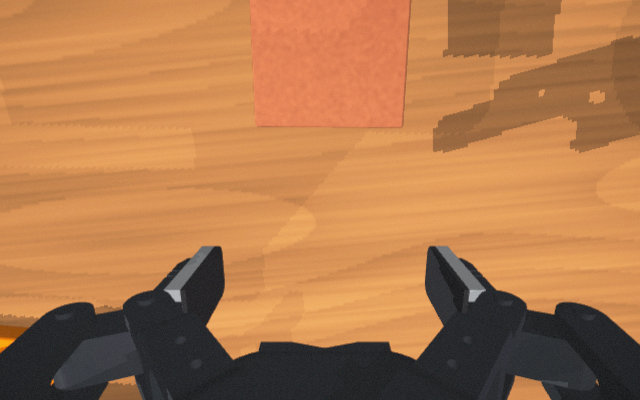

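```bash
python3 - <<'E'
from h import *
s=r.get_state()
W=[wplane(s,*p,.086) for p in ((257,127),(403,128),(411,0),(251,0))]
T=[s['eef_rot'].T@(w-s['eef_pos']) for w in W]; print(np.array(W),'\n',np.array(T)*1000)
a,b,c,d=W; print(np.linalg.norm(a-b),np.degrees(np.arctan2(*((c+d-a-b)[[1,0]]))), np.degrees(np.arctan2(-(a-b)[0],(a-b)[1])))
n=(a+b)/2; print('near',n)
E
```

```text
[[ 0.4667  0.0029  0.086 ]
 [ 0.4607 -0.0553  0.086 ]
 [ 0.5065 -0.0599  0.086 ]
 [ 0.512  -0.0016  0.086 ]] 
 [[ 57.0034 -26.555   -4.7456]
 [ 56.6324  31.9609  -4.5451]
 [102.6811  32.0945  -4.5442]
 [102.5644 -26.4375  -4.7448]]
0.05851736383041615 -5.630567852247445 -5.836728822789429
near [ 0.4637 -0.0262  0.086 ]
```

>>> servo_tool(commands=[{"tx": 0.1, "ty": 0.07, "tz": 0.4, "rx": 0, "ry": 0, "rz": 0.08, "gripper": 85}, {"tx": 0.5, "ty": 0.07, "tz": 0.54, "rx": 0, "ry": 0, "rz": 0.08, "gripper": 85}, {"tx": 1.1, "ty": 0.07, "tz": 0.54, "rx": 0, "ry": 0, "rz": 0.08, "gripper": 85}, {"tx": 1.7, "ty": 0.07, "tz": 0.54, "rx": 0, "ry": 0, "rz": 0.08, "gripper": 85}, {"tx": 2.07, "ty": 0.07, "tz": 0.54, "rx": 0, "ry": 0, "rz": 0.08, "gripper": 85}])

```text
t: 11.12
eef_pos: [0.4928, -0.0292, 0.063]
eef_rot: [[0.995, -0.104, 0.004], [-0.104, -0.995, -0.004], [0.004, 0.003, -1.0]]
contact_force: [0.2, 0.7, 0.8]
opening: 0.0849
```

```bash
python3 st.py; python3 - <<'E'
from ik import *
im=optics.grab_frame('wrist');cv2.imwrite('pics/w8.png',im[...,::-1])
E
```

```text
11.125 F [0.1899 0.7358 0.7797] q [ 0.2181  0.471  -0.3537  2.051   0.2664  0.6586 -1.987 ] [ 0.4928 -0.0292  0.063 ]
deck -0.027865198798130087 -0.006205585108575348 -0.016954543368031635
world dz -1mm in tool units [-0.0001 -0.0001  0.025 ] world deck -x 10mm [-0.25   -0.0022 -0.0011]
```

View pics/w8.png

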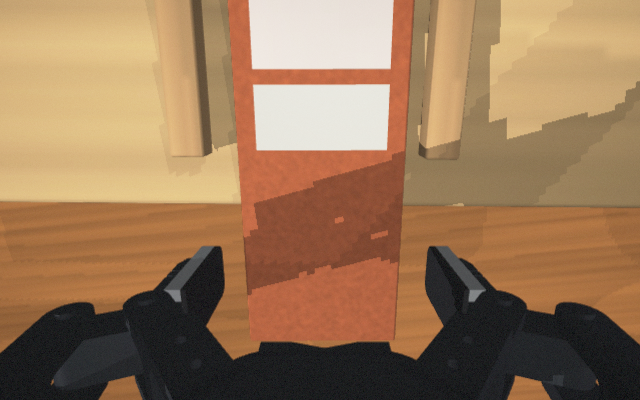

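The fingers straddle the tile: its sides are at columns 246 and 401 and the fingertips at 222 and 427, so it's centred to about 0.5 mm and clear of the deck edge at row 205. Closing.

>>> servo_tool(commands=[{"tx": 0, "ty": 0, "tz": 0.07, "rx": 0, "ry": 0, "rz": 0, "gripper": 75}, {"tx": 0, "ty": 0, "tz": 0.07, "rx": 0, "ry": 0, "rz": 0, "gripper": 62}, {"tx": 0, "ty": 0, "tz": 0.07, "rx": 0, "ry": 0, "rz": 0, "gripper": 50}, {"tx": 0, "ty": 0, "tz": 0.07, "rx": 0, "ry": 0, "rz": 0, "gripper": 50}, {"tx": 0, "ty": 0, "tz": 0.07, "rx": 0, "ry": 0, "rz": 0, "gripper": 50}])

```text
t: 11.8
eef_pos: [0.4906, -0.0293, 0.0598]
eef_rot: [[0.994, -0.105, 0.002], [-0.105, -0.994, -0.004], [0.003, 0.004, -1.0]]
contact_force: [-0.9, -0.8, 2.0]
opening: 0.0586
```

```bash
python3 st.py;python3 - <<'E'
from ik import *
im=optics.grab_frame('wrist');cv2.imwrite('pics/w9.png',im[...,::-1])
E
```

```text
11.8 F [-0.8869 -0.7866  1.977 ] q [ 0.2163  0.4743 -0.3518  2.0573  0.2698  0.6511 -1.9914] [ 0.4906 -0.0293  0.0598]
deck -0.030098701256490046 -0.006510399271111784 -0.020246408482468392
world dz -1mm in tool units [-0.0001 -0.0001  0.025 ] world deck -x 10mm [-0.25   -0.0021 -0.0007]
```

View pics/w9.png

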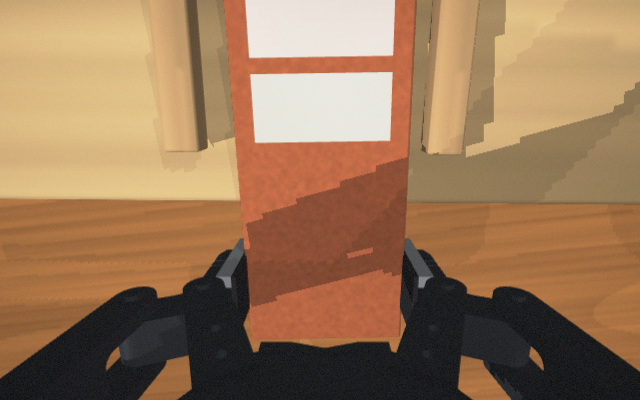

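The pads hold the tile, opening 58.6 mm. I'm lifting 15 mm, then looking.

>>> servo_tool(commands=[{"tx": 0, "ty": 0, "tz": -0.05, "rx": 0, "ry": 0, "rz": 0, "gripper": 50}, {"tx": 0, "ty": 0, "tz": -0.13, "rx": 0, "ry": 0, "rz": 0, "gripper": 50}, {"tx": 0, "ty": 0, "tz": -0.23, "rx": 0, "ry": 0, "rz": 0, "gripper": 50}, {"tx": 0, "ty": 0, "tz": -0.33, "rx": 0, "ry": 0, "rz": 0, "gripper": 50}, {"tx": 0, "ty": 0, "tz": -0.4, "rx": 0, "ry": 0, "rz": 0, "gripper": 50}])

```text
t: 12.48
eef_pos: [0.4908, -0.0292, 0.076]
eef_rot: [[0.994, -0.105, 0.002], [-0.105, -0.994, -0.004], [0.003, 0.004, -1.0]]
contact_force: [-0.2, -1.0, -0.8]
opening: 0.0587
```

```bash
python3 st.py;python3 - <<'E'
from ik import *
im=optics.grab_frame('wrist');cv2.imwrite('pics/w10.png',im[...,::-1])
s=r.get_state()
# stand
q=s['qpos']; T=np.array([.482,.316,.076]); Y=-13.8
g=T-.0545*np.array([np.cos(np.radians(Y)),np.sin(np.radians(Y)),0]); g[2]=.060
for P,y in ((deck(-.15,-.006,.0),DY),([.36,.1,.14],-10),([.40,.25,.14],Y),(g,Y)):
    q,e=ik(np.array(P),tool(y,0),q); print(P,q.round(2),e)
E
```

```text
12.475 F [-0.1954 -0.9534 -0.8075] q [ 0.2271  0.4492 -0.3638  2.0437  0.2524  0.6882 -1.9756] [ 0.4908 -0.0292  0.076 ]
deck -0.029878365241699366 -0.006432516292937322 -0.004007619261008219
world dz -1mm in tool units [-0.0001 -0.0001  0.025 ] world deck -x 10mm [-0.25   -0.002  -0.0007]
[ 0.3715 -0.0152  0.08  ] [ 0.24  0.29 -0.4   2.3   0.21  0.58 -2.01] 4.058253519326842e-07
[0.36, 0.1, 0.14] [ 0.04  0.19 -0.51  2.22  0.13  0.76 -2.3 ] 7.491178010130543e-07
[0.4, 0.25, 0.14] [-0.28  0.34 -0.49  2.02  0.21  0.83 -2.7 ] 9.168871344303146e-07
[0.4291 0.329  0.06  ] [-0.6   0.52 -0.2   1.94  0.15  0.7  -2.71] 1.4179896145614798e-06
```

View pics/w10.png

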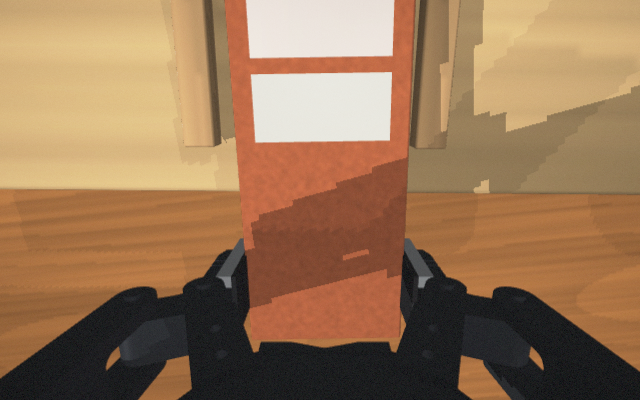

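The tile lifted level: the glaze edge is still at row 141, and the opening is unchanged. I'm retreating clear of the shelf.

>>> servo_tool(commands=[{"tx": -0.4, "ty": 0, "tz": -0.05, "rx": 0, "ry": 0, "rz": 0, "gripper": 50}, {"tx": -1.1, "ty": 0, "tz": -0.1, "rx": 0, "ry": 0, "rz": 0, "gripper": 50}, {"tx": -1.9, "ty": 0, "tz": -0.2, "rx": 0, "ry": 0, "rz": 0, "gripper": 50}, {"tx": -2.7, "ty": 0, "tz": -0.4, "rx": 0, "ry": 0, "rz": 0, "gripper": 50}, {"tx": -3.3, "ty": 0, "tz": -0.8, "rx": 0, "ry": 0, "rz": 0, "gripper": 50}])

```text
t: 13.15
eef_pos: [0.356, -0.0153, 0.107]
eef_rot: [[0.995, -0.105, -0.001], [-0.105, -0.995, -0.005], [-0.0, 0.005, -1.0]]
contact_force: [0.6, 0.0, -0.5]
opening: 0.0582
```

```bash
python3 st.py;python3 - <<'E'
from ik import *
s=r.get_state();print(s['opening'])
cmd([.37,.13,.16],tool(-10,0))
cmd([.42,.30,.14],tool(-13.8,0))
E
```

```text
13.15 F [ 0.637   0.0005 -0.4956] q [ 0.273   0.2189 -0.4379  2.3047  0.161   0.6455 -1.9605] [ 0.356  -0.0153  0.107 ]
deck -0.1653910198939227 -0.007839015530700762 0.02696276583757594
world dz -1mm in tool units [ 0.     -0.0001  0.025 ] world deck -x 10mm [-0.25   -0.0022  0.    ]
0.0582112344329075
t [-0.032 -3.642 -1.343] r [ 0.052 -0.001  0.799]
t [ 0.767 -8.002 -0.863] r [ 0.052 -0.003  1.559]
```

>>> servo_tool(commands=[{"tx": 0, "ty": -0.4, "tz": -0.4, "rx": 0, "ry": 0, "rz": 0.1, "gripper": 50}, {"tx": 0, "ty": -1.1, "tz": -0.9, "rx": 0, "ry": 0, "rz": 0.2, "gripper": 50}, {"tx": 0, "ty": -1.9, "tz": -1.3, "rx": 0.05, "ry": 0, "rz": 0.4, "gripper": 50}, {"tx": 0, "ty": -2.8, "tz": -1.3, "rx": 0.05, "ry": 0, "rz": 0.6, "gripper": 50}, {"tx": 0, "ty": -3.6, "tz": -1.3, "rx": 0.05, "ry": 0, "rz": 0.8, "gripper": 50}])

```text
t: 13.78
eef_pos: [0.3733, 0.1289, 0.1589]
eef_rot: [[0.985, -0.175, 0.003], [-0.175, -0.985, -0.0], [0.003, -0.0, -1.0]]
contact_force: [0.6, 0.3, -1.0]
opening: 0.0583
```

```bash
python3 st.py;python3 - <<'E'
from ik import *
s=r.get_state();print(s['opening'])
cmd([.39,.29,.15],tool(-13.8,0))
im=optics.grab_frame('wrist');cv2.imwrite('pics/w11.png',im[...,::-1])
E
```

```text
13.775 F [ 0.6469  0.3422 -1.0371] q [ 0.0092  0.1982 -0.541   2.158   0.1421  0.8155 -2.3668] [0.3733 0.1289 0.1589]
deck -0.16453488691763157 0.137391045939948 0.07886004880693474
world dz -1mm in tool units [-0.0001  0.      0.025 ] world deck -x 10mm [-0.2495  0.0155 -0.0008]
0.058282561148603924
t [-0.292 -4.038  0.222] r [-0.005 -0.035  0.749]
```

View pics/w11.png

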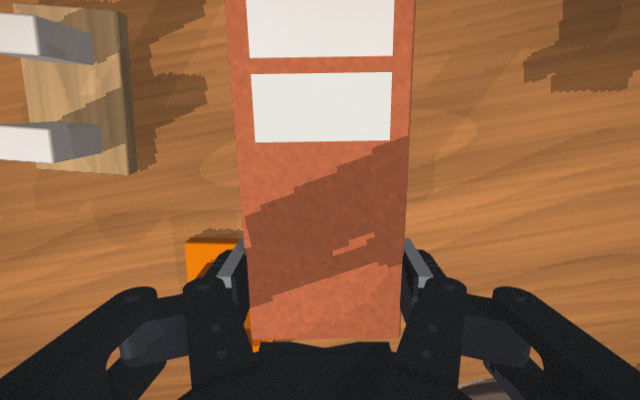

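>>> servo_tool(commands=[{"tx": 0, "ty": -0.6, "tz": 0, "rx": 0, "ry": 0, "rz": 0.1, "gripper": 50}, {"tx": -0.1, "ty": -1.5, "tz": 0, "rx": 0, "ry": 0, "rz": 0.3, "gripper": 50}, {"tx": -0.2, "ty": -2.4, "tz": 0.1, "rx": 0, "ry": 0, "rz": 0.45, "gripper": 50}, {"tx": -0.3, "ty": -3.3, "tz": 0.2, "rx": 0, "ry": 0, "rz": 0.6, "gripper": 50}, {"tx": -0.3, "ty": -4.0, "tz": 0.2, "rx": 0, "ry": -0.04, "rz": 0.75, "gripper": 50}])

```text
t: 14.45
eef_pos: [0.389, 0.2881, 0.1501]
eef_rot: [[0.971, -0.238, -0.003], [-0.238, -0.971, 0.0], [-0.003, 0.0, -1.0]]
contact_force: [-0.9, 0.6, -1.3]
opening: 0.0585
```

```bash
python3 st.py;python3 - <<'E'
from ik import *
s=r.get_state();print(s['opening'],s['eef_rot'])
im=optics.grab_frame('wrist');cv2.imwrite('pics/w12.png',im[...,::-1])
im=optics.grab_frame('top');cv2.imwrite('pics/t12.png',cv2.resize(im[150:260,170:300,::-1],None,fx=5,fy=5,interpolation=cv2.INTER_CUBIC))
h=s['eef_pos'][2]+.0262
for p in ((253,338),(399,340),(231,0),(415,0),(254,141),(390,140)):
    w=wplane(s,*p,h); print(p,(s['eef_rot'].T@(w-s['eef_pos'])*1000).round(1))
E
```

```text
14.45 F [-0.8911  0.6105 -1.3443] q [-0.4217  0.3363 -0.407   1.9825  0.171   0.8572 -2.7318] [0.389  0.2881 0.1501]
deck -0.16693315949214743 0.29735429346193576 0.07010540569186992
world dz -1mm in tool units [ 0.0001 -0.      0.025 ] world deck -x 10mm [-0.248   0.0316  0.0006]
0.05851749009634129 [[ 0.9713 -0.2377 -0.0025]
 [-0.2377 -0.9713  0.0003]
 [-0.0025  0.0003 -1.    ]]
(253, 338) [-24.8 -28.3 -26.1]
(399, 340) [-25.8  30.4 -26.1]
(231, 0) [ 96.8 -28.4 -26.5]
(415, 0) [ 96.8  28.2 -26.4]
(254, 141) [ 53.7 -23.7 -26.3]
(390, 140) [ 54.   22.7 -26.3]
```

View pics/w12.png

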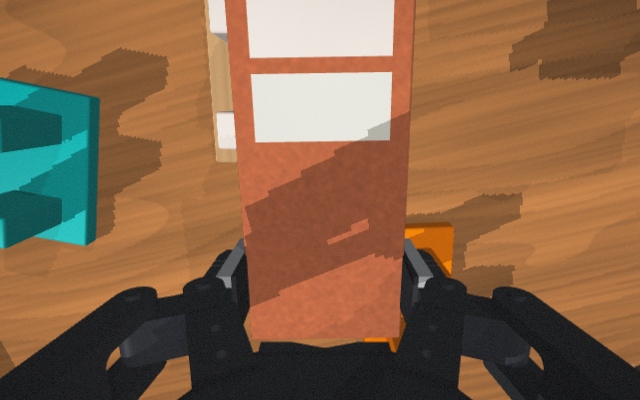

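View pics/t12.png

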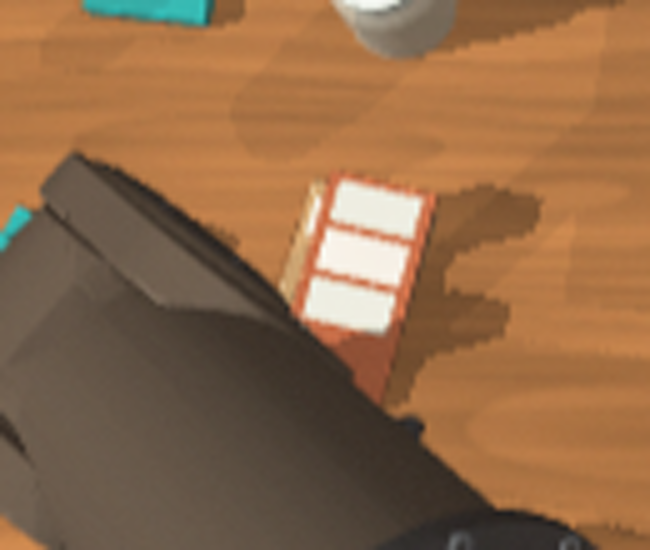

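```bash
python3 - <<'E'
from ik import *
im=cv2.imread('pics/scene0.png')
sub=im[180:225,355:395]; cv2.imwrite('pics/c4.png',cv2.resize(sub,None,fx=14,fy=13,interpolation=cv2.INTER_CUBIC))
f=lambda x,y:((x+.5)/4-.5+260,(y+.5)/4-.5+170)
W=[onplane('scene',*f(*p),.07) for p in ((440,76),(466,122))]; print(W,(W[0]+W[1])/2,np.linalg.norm(W[0]-W[1]),np.degrees(np.arctan2(*(W[1]-W[0])[[1,0]])))
q0=r.get_state()['qpos']
T=np.array([.4823,.316]);Y=-13.8;u=np.array([np.cos(np.radians(Y)),np.sin(np.radians(Y))])
g=T-.0547*u; print(g)
rng=np.random.default_rng(1);L=[]
for k in range(20):
    q,e=ik(np.array([*g,.06]),tool(Y,0),q0+rng.normal(0,.3,7)*(k>0)); 
    if e<1e-3: L.append((min((q-lo).min(),(hi-q).min()),q.round(2)))
L.sort(key=lambda a:-a[0]); print(L[:3]); print(len(L))
E
```

```text
[array([0.4497, 0.3257, 0.07  ]), array([0.519 , 0.3065, 0.07  ])] [0.4843 0.3161 0.07  ] 0.07192098991313352 -15.499601313824195
[0.4292 0.329 ]
[(np.float64(0.1400081202586696), array([-0.72,  0.51, -0.05,  1.95,  0.04,  0.69, -2.6 ])), (np.float64(0.13584937643955763), array([-0.71,  0.51, -0.05,  1.95,  0.04,  0.69, -2.6 ])), (np.float64(0.04867234440346646), array([-0.62,  0.51, -0.18,  1.94,  0.13,  0.7 , -2.69]))]
20
```

View pics/c4.png

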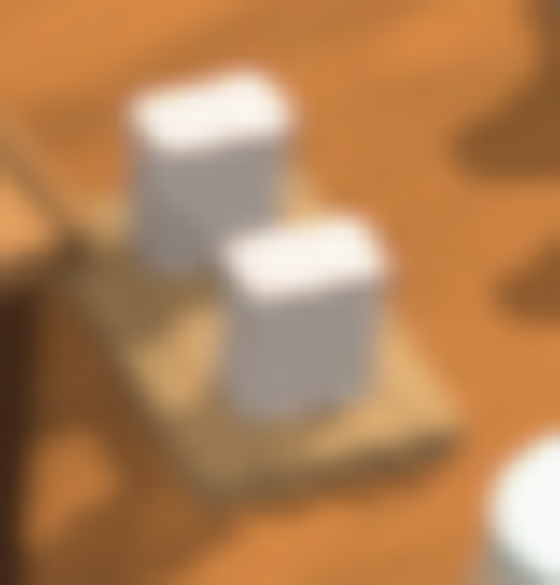

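```bash
python3 - <<'E'
from ik import *
cmd([.4299,.3292,.08],tool(-14,0))
E
```

```text
t [ 0.776 -1.158  1.774] r [-0.029  0.016  0.1  ]
```

>>> servo_tool(commands=[{"tx": 0.1, "ty": -0.2, "tz": 0, "rx": 0, "ry": 0, "rz": 0, "gripper": 50}, {"tx": 0.35, "ty": -0.5, "tz": 0.3, "rx": 0, "ry": 0, "rz": 0.0, "gripper": 50}, {"tx": 0.6, "ty": -0.9, "tz": 0.7, "rx": 0, "ry": 0, "rz": 0.05, "gripper": 50}, {"tx": 0.76, "ty": -1.14, "tz": 1.1, "rx": 0, "ry": 0, "rz": 0.1, "gripper": 50}, {"tx": 0.78, "ty": -1.16, "tz": 1.3, "rx": 0, "ry": 0, "rz": 0.1, "gripper": 50}])

```text
t: 15.18
eef_pos: [0.4319, 0.3252, 0.0972]
eef_rot: [[0.969, -0.247, -0.002], [-0.247, -0.969, 0.0], [-0.002, 0.0, -1.0]]
contact_force: [-0.0, -0.3, -0.9]
opening: 0.0589
```

```bash
python3 st.py;python3 - <<'E'
from ik import *
s=r.get_state();print(s['opening'],s['eef_rot'])
cmd([.4299,.3292,.06],tool(-14,0))
im=optics.grab_frame('wrist');cv2.imwrite('pics/w13.png',im[...,::-1])
im=optics.grab_frame('scene');cv2.imwrite('pics/s13.png',cv2.resize(im[150:260,320:450,::-1],None,fx=6,fy=5,interpolation=cv2.INTER_CUBIC))
E
```

```text
15.175 F [-0.0316 -0.3313 -0.8646] q [-0.5413  0.4716 -0.2725  1.9116  0.1723  0.7822 -2.7289] [0.4319 0.3252 0.0972]
deck -0.12850031078314025 0.3390005179574433 0.01724337668697147
world dz -1mm in tool units [ 0.    -0.     0.025] world deck -x 10mm [-0.2477  0.034   0.0005]
0.05887722335423337 [[ 0.969  -0.2472 -0.002 ]
 [-0.2472 -0.969   0.    ]
 [-0.0019  0.0004 -1.    ]]
t [-0.072 -0.086  0.931] r [ 0.005  0.022 -0.063]
```

View pics/s13.png

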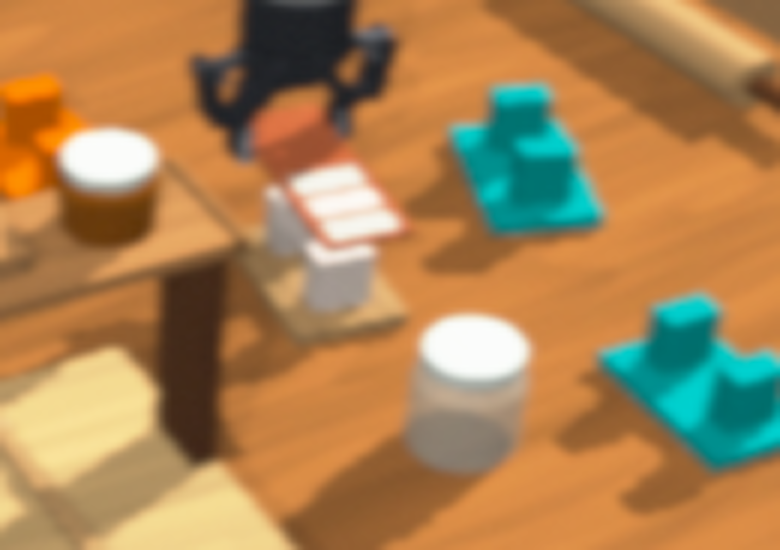

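View pics/w13.png

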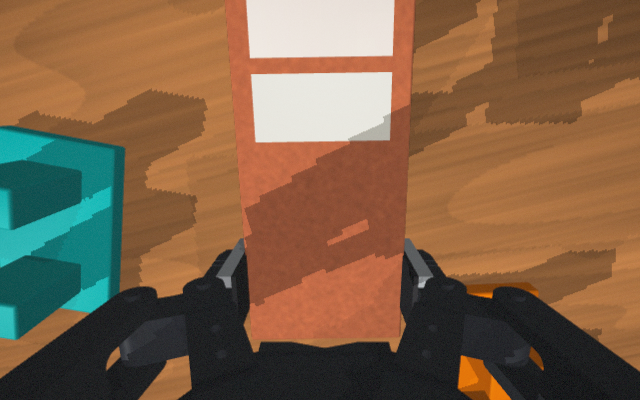

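The tile is over the props, level, in line with them and clear of the jar. I'm correcting a few mm and lowering to about 6 mm above the props.

>>> servo_tool(commands=[{"tx": -0.03, "ty": -0.03, "tz": 0.1, "rx": 0, "ry": 0, "rz": -0.03, "gripper": 50}, {"tx": -0.07, "ty": -0.09, "tz": 0.35, "rx": 0, "ry": 0.02, "rz": -0.06, "gripper": 50}, {"tx": -0.07, "ty": -0.09, "tz": 0.65, "rx": 0, "ry": 0.02, "rz": -0.06, "gripper": 50}, {"tx": -0.07, "ty": -0.09, "tz": 0.9, "rx": 0, "ry": 0.02, "rz": -0.06, "gripper": 50}, {"tx": -0.07, "ty": -0.09, "tz": 1.0, "rx": 0, "ry": 0.02, "rz": -0.06, "gripper": 50}])

```text
t: 15.9
eef_pos: [0.4295, 0.3294, 0.0579]
eef_rot: [[0.97, -0.241, 0.0], [-0.241, -0.97, -0.0], [0.0, 0.0, -1.0]]
contact_force: [-0.9, 0.3, -0.9]
opening: 0.0582
```

```bash
python3 st.py;python3 - <<'E'
from ik import *
s=r.get_state();print(s['opening'],s['eef_rot'])
cmd([.4299,.3292,.05],tool(-14,0))
im=optics.grab_frame('scene');cv2.imwrite('pics/s14.png',cv2.resize(im[160:230,340:420,::-1],None,fx=9,fy=8,interpolation=cv2.INTER_CUBIC))
im=optics.grab_frame('top');cv2.imwrite('pics/t14.png',cv2.resize(im[160:250,190:290,::-1],None,fx=7,fy=6,interpolation=cv2.INTER_CUBIC))
E
```

```text
15.9 F [-0.9324  0.2506 -0.9315] q [-0.593   0.523  -0.2182  1.9452  0.1709  0.691  -2.7298] [0.4295 0.3294 0.0579]
deck -0.13140163935108654 0.34291528408957284 -0.0220579094804135
world dz -1mm in tool units [-0.    -0.     0.025] world deck -x 10mm [-0.2479  0.0325 -0.    ]
0.058169627595035016 [[ 0.9704 -0.2415  0.0001]
 [-0.2415 -0.9704 -0.0003]
 [ 0.0002  0.0002 -1.    ]]
t [0.012 0.002 0.199] r [ 0.003 -0.002  0.005]
```

View pics/s14.png

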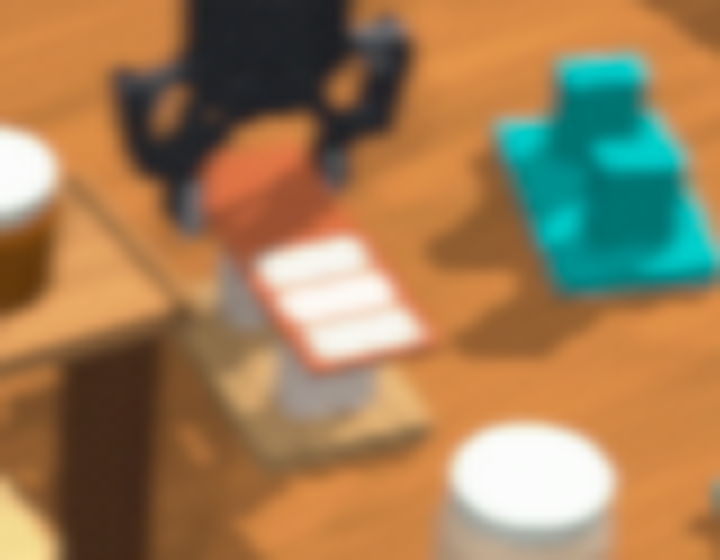

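View pics/t14.png

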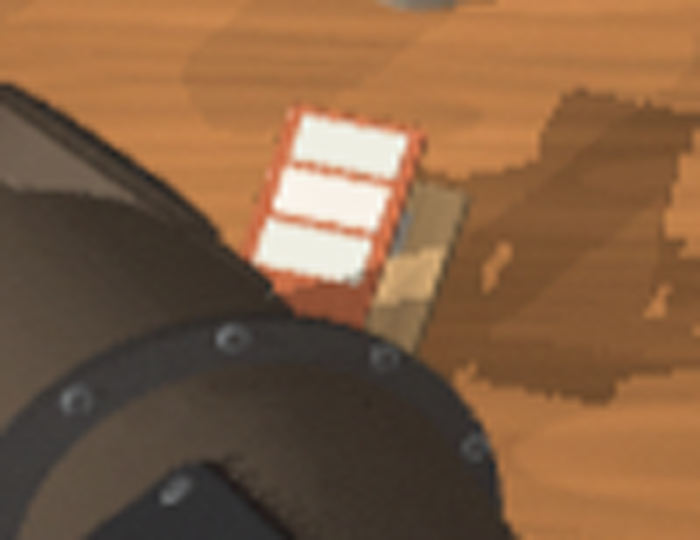

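```bash
python3 - <<'E'
from h import *
z=.0841
for n,pts,sx,sy,ox,oy in (('top',((293,105),(425,130)),7,6,190,160),('scene',((437,345),(315,371)),9,8,340,160)):
    a=[onplane(n,(x+.5)/sx-.5+ox,(y+.5)/sy-.5+oy,z) for x,y in pts]; m=(a[0]+a[1])/2
    print(n,a,m,np.linalg.norm(a[0]-a[1]))
print('exp',[.5606,.2966])
E
```

```text
top [array([0.566 , 0.3264, 0.0841]), array([0.554 , 0.27  , 0.0841])] [0.56   0.2982 0.0841] 0.05768751087935129
scene [array([0.5677, 0.3263, 0.0841]), array([0.5543, 0.2718, 0.0841])] [0.561  0.299  0.0841] 0.05619873582702616
exp [0.5606, 0.2966]
```

Both cameras put the tile's far end within 2.5 mm of where it should be, about 1.5 mm too far left. I'll trim 1 mm right and lower until it touches.

>>> servo_tool(commands=[{"tx": 0.01, "ty": 0.03, "tz": 0.05, "rx": 0, "ry": 0, "rz": 0, "gripper": 50}, {"tx": 0.01, "ty": 0.03, "tz": 0.1, "rx": 0, "ry": 0, "rz": 0, "gripper": 50}, {"tx": 0.01, "ty": 0.03, "tz": 0.14, "rx": 0, "ry": 0, "rz": 0, "gripper": 50}, {"tx": 0.01, "ty": 0.03, "tz": 0.165, "rx": 0, "ry": 0, "rz": 0, "gripper": 50}, {"tx": 0.01, "ty": 0.03, "tz": 0.175, "rx": 0, "ry": 0, "rz": 0, "gripper": 50}])

```text
t: 16.62
eef_pos: [0.43, 0.3286, 0.0519]
eef_rot: [[0.97, -0.241, 0.001], [-0.241, -0.97, 0.001], [0.001, -0.001, -1.0]]
contact_force: [0.5, -0.2, -1.3]
opening: 0.0588
```

>>> servo_tool(commands=[{"tx": 0, "ty": 0, "tz": 0.01, "rx": 0, "ry": 0, "rz": 0, "gripper": 50}, {"tx": 0, "ty": 0, "tz": 0.02, "rx": 0, "ry": 0, "rz": 0, "gripper": 50}, {"tx": 0, "ty": 0, "tz": 0.03, "rx": 0, "ry": 0, "rz": 0, "gripper": 50}, {"tx": 0, "ty": 0, "tz": 0.03, "rx": 0, "ry": 0, "rz": 0, "gripper": 50}, {"tx": 0, "ty": 0, "tz": 0.03, "rx": 0, "ry": 0, "rz": 0, "gripper": 50}])

```text
t: 17.25
eef_pos: [0.43, 0.3285, 0.0507]
eef_rot: [[0.97, -0.242, 0.001], [-0.242, -0.97, 0.001], [0.001, -0.001, -1.0]]
contact_force: [-0.3, -0.5, -0.3]
opening: 0.0581
```

>>> servo_tool(commands=[{"tx": 0, "ty": 0, "tz": 0.01, "rx": 0, "ry": 0, "rz": 0, "gripper": 50}, {"tx": 0, "ty": 0, "tz": 0.02, "rx": 0, "ry": 0, "rz": 0, "gripper": 50}, {"tx": 0, "ty": 0, "tz": 0.03, "rx": 0, "ry": 0, "rz": 0, "gripper": 50}, {"tx": 0, "ty": 0, "tz": 0.03, "rx": 0, "ry": 0, "rz": 0, "gripper": 50}, {"tx": 0, "ty": 0, "tz": 0.03, "rx": 0, "ry": 0, "rz": 0, "gripper": 50}])

```text
t: 17.88
eef_pos: [0.43, 0.3286, 0.0499]
eef_rot: [[0.97, -0.242, 0.001], [-0.242, -0.97, 0.001], [0.001, -0.001, -1.0]]
contact_force: [-2.1, -2.3, 5.4]
opening: 0.0585
```

```bash
python3 st.py; python3 -c "
from h import *
print(r.get_state()['wrist_torque'])"
```

```text
17.875 F [-2.0692 -2.3096  5.436 ] q [-0.5972  0.5336 -0.2105  1.9527  0.1724  0.6707 -2.7293] [0.43   0.3286 0.0499]
deck -0.1307775674074514 0.3421523914965256 -0.030065699489160505
world dz -1mm in tool units [-0.     0.     0.025] world deck -x 10mm [-0.2479  0.0326 -0.0003]
[-0.4006  0.369  -0.0263]
```

It made contact at the predicted height with 5 N. I'm easing slightly, then opening gently.

>>> servo_tool(commands=[{"tx": 0, "ty": 0, "tz": -0.008, "rx": 0, "ry": 0, "rz": 0, "gripper": 50}, {"tx": 0, "ty": 0, "tz": -0.015, "rx": 0, "ry": 0, "rz": 0, "gripper": 60}, {"tx": 0, "ty": 0, "tz": -0.015, "rx": 0, "ry": 0, "rz": 0, "gripper": 64}, {"tx": 0, "ty": 0, "tz": -0.015, "rx": 0, "ry": 0, "rz": 0, "gripper": 70}, {"tx": 0, "ty": 0, "tz": -0.015, "rx": 0, "ry": 0, "rz": 0, "gripper": 76}])

```text
t: 18.5
eef_pos: [0.43, 0.3285, 0.0501]
eef_rot: [[0.97, -0.242, 0.001], [-0.242, -0.97, 0.001], [0.001, -0.001, -1.0]]
contact_force: [0.7, -0.5, -0.3]
opening: 0.076
```

```bash
python3 st.py; python3 - <<'E'
from h import *
s=r.get_state(); print(s['opening'])
im=optics.grab_frame('wrist');cv2.imwrite('pics/w15.png',im[...,::-1])
im=optics.grab_frame('scene');cv2.imwrite('pics/s15.png',cv2.resize(im[160:230,340:420,::-1],None,fx=9,fy=8,interpolation=cv2.INTER_CUBIC))
E
```

```text
18.5 F [ 0.7302 -0.4951 -0.253 ] q [-0.597   0.5335 -0.2106  1.9525  0.1722  0.6713 -2.7289] [0.43   0.3285 0.0501]
deck -0.13077770144246406 0.3421221716958518 -0.029947914720733326
world dz -1mm in tool units [-0.     0.     0.025] world deck -x 10mm [-0.2479  0.0325 -0.0002]
0.07597251792959807
```

View pics/w15.png

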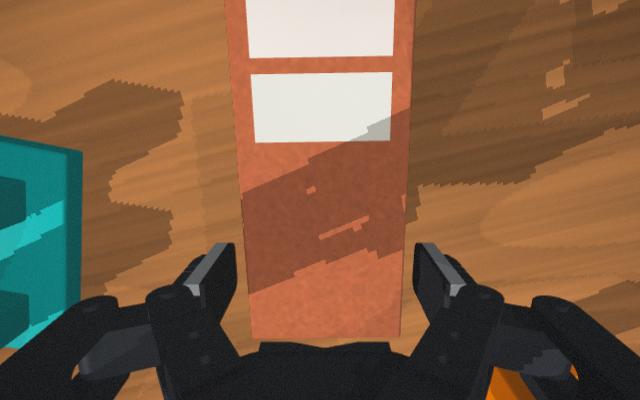

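View pics/s15.png

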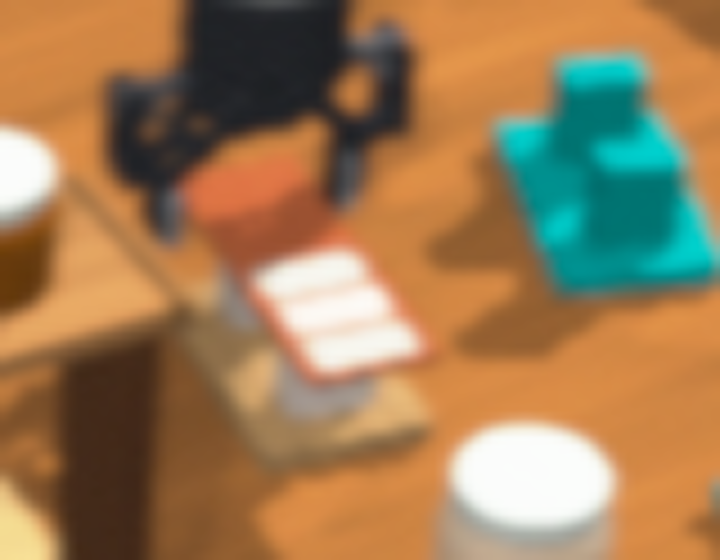

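The tile stays put with both pads clear. I'm opening fully and lifting straight off, slowly at first.

>>> servo_tool(commands=[{"tx": 0, "ty": 0, "tz": 0, "rx": 0, "ry": 0, "rz": 0, "gripper": 85}, {"tx": 0, "ty": 0, "tz": -0.1, "rx": 0, "ry": 0, "rz": 0, "gripper": 85}, {"tx": 0, "ty": 0, "tz": -0.6, "rx": 0, "ry": 0, "rz": 0, "gripper": 85}, {"tx": 0, "ty": 0, "tz": -1.4, "rx": 0, "ry": 0, "rz": 0, "gripper": 85}, {"tx": 0, "ty": 0, "tz": -2.4, "rx": 0, "ry": 0, "rz": 0, "gripper": 85}])

```text
t: 19.23
eef_pos: [0.4294, 0.3281, 0.1468]
eef_rot: [[0.97, -0.241, -0.0], [-0.241, -0.97, -0.0], [-0.0, 0.0, -1.0]]
contact_force: [1.2, 1.0, -0.4]
opening: 0.0853
```

>>> servo_tool(commands=[{"tx": -0.8, "ty": 0, "tz": -0.6, "rx": 0, "ry": 0, "rz": 0, "gripper": 85}, {"tx": -1.6, "ty": 0.4, "tz": -1.0, "rx": 0, "ry": 0, "rz": 0, "gripper": 85}, {"tx": -2.2, "ty": 1.0, "tz": -1.2, "rx": 0, "ry": 0, "rz": 0, "gripper": 85}, {"tx": -2.2, "ty": 1.8, "tz": -1.2, "rx": 0, "ry": 0, "rz": 0, "gripper": 85}, {"tx": -2.2, "ty": 2.2, "tz": -1.2, "rx": 0, "ry": 0, "rz": 0, "gripper": 85}])

```text
t: 19.85
eef_pos: [0.3227, 0.2631, 0.1943]
eef_rot: [[0.97, -0.242, 0.002], [-0.242, -0.97, 0.001], [0.001, -0.001, -1.0]]
contact_force: [0.6, 0.1, -0.0]
opening: 0.0854
```

```bash
python3 st.py; python3 - <<'E'
from h import *
s=r.get_state(); print(s['opening'])
im=optics.grab_frame('wrist');cv2.imwrite('pics/w16.png',im[...,::-1])
im=optics.grab_frame('top');cv2.imwrite('pics/t16f.png',im[...,::-1]);cv2.imwrite('pics/t16.png',cv2.resize(im[160:250,190:290,::-1],None,fx=7,fy=6,interpolation=cv2.INTER_CUBIC))
im=optics.grab_frame('scene');cv2.imwrite('pics/s16.png',im[...,::-1])
E
```

```text
19.85 F [ 0.645   0.1172 -0.036 ] q [-0.684   0.145  -0.1441  2.0908  0.0272  0.9059 -2.6583] [0.3227 0.2631 0.1943]
deck -0.22999403954813297 0.26493199031691134 0.11430717966163816
world dz -1mm in tool units [-0.     0.     0.025] world deck -x 10mm [-0.2479  0.0326 -0.0004]
0.08539292171372932
```

View pics/w16.png

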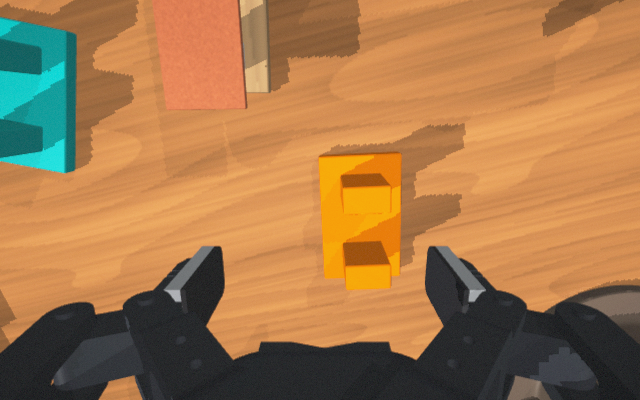

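View pics/t16.png

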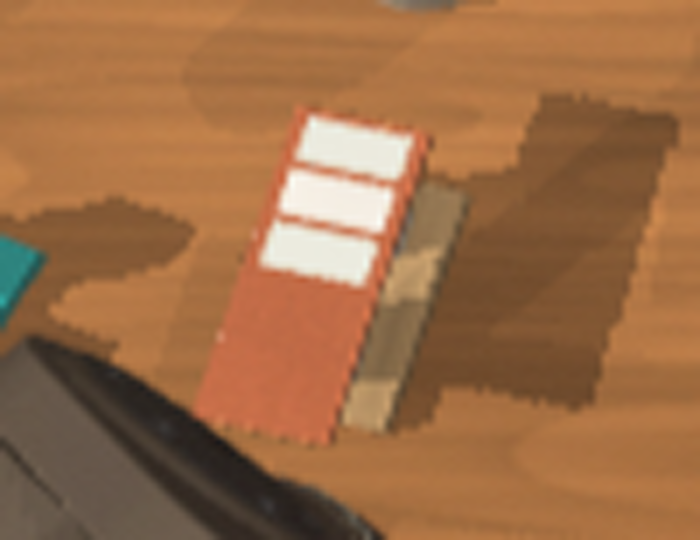

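View pics/s16.png

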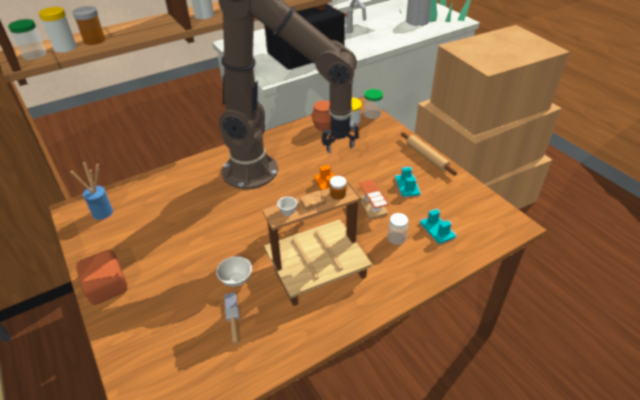

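The tile lies flat on the stand and the gripper is clear. The bowl, jar and brush look unmoved. Tile corners in the top crop are (300,105), (432,132), (330,442) and (197,415).

```bash
python3 - <<'E'
from h import *
im=cv2.imread('pics/t16f.png'); a=[onplane('top',(x+.5)/7-.5+190,(y+.5)/6-.5+160,.076) for x,y in ((300,105),(432,132),(330,442),(197,415))]
a=np.array(a); m=a.mean(0); d=a[0]+a[1]-a[2]-a[3]; Y=np.degrees(np.arctan2(d[1],d[0])); print(m,Y,np.linalg.norm(d)/2,np.linalg.norm(a[0]-a[1]))
u=np.array([np.cos(np.radians(-14)),np.sin(np.radians(-14))]); e=m[:2]-[.483,.316]; print('offset along/left mm',e@u*1000,(-e[0]*u[1]+e[1]*u[0])*1000)
o=cv2.imread('pics/top0.png'); df=np.abs(im.astype(int)-o).max(2)
for n,(x0,y0,x1,y1) in dict(bowl=(418,172,464,217),jar=(232,130,262,162),brush=(444,125,468,178)).items(): print(n,(df[y0:y1,x0:x1]>40).sum())
E
```

```text
[0.4841 0.3144 0.076 ] -12.726922839105226 0.15846276888782318 0.05839203928032977
offset along/left mm 1.4560461853837416 -1.2962954660849841
bowl 254
jar 0
brush 0
```

The tile is centred to about 1.5 mm and 1°. The bowl region shows changed pixels, so I'm checking whether that's only a shadow.

```bash
python3 - <<'E'
import cv2,numpy as np
a=[cv2.resize(cv2.imread(f)[165:225,410:472],None,fx=6,fy=6,interpolation=cv2.INTER_CUBIC) for f in('pics/top0.png','pics/t16f.png')]
cv2.imwrite('pics/bowl.png',np.hstack(a))
E
```

```text
(no output)
```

View pics/bowl.png

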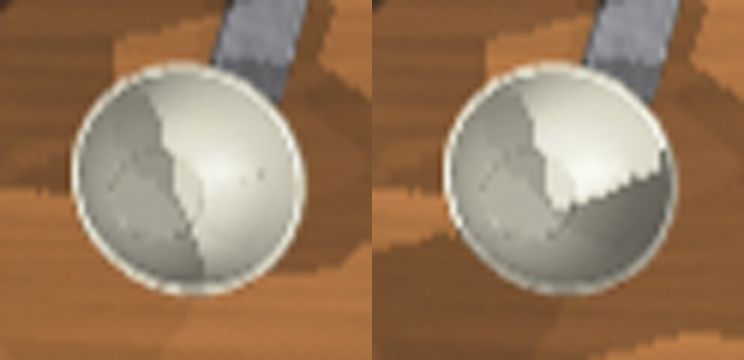

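The bowl's rim is in the same place in both pictures; only the arm's shadow changed. Handing in.

```bash
python3 -c "
from h import *
print(workorder.job_done(), r.get_state()['t'])"
```

```text
the job is handed in; nothing more can be done
the job is handed in; nothing more can be done
```

The tile is lying flat, lengthwise, across the two clay props, and the job is handed in at about 20 s of the 51 s allowed.

**What I did**
- **Slide:** I pressed the tile with shut fingers, tool leaned 30°, at 5 to 10 N. I dragged it until its near end hung about 55 mm over the deck's edge.
- **Grip and lift:** I pinched it by its long sides there, lifted it level and backed it out from under the shelf. It did not slip in the grip.
- **Lay down:** I lowered it until it touched the props at about 5 N and then opened the fingers. The tile stayed put.

**Last checks**
- **Position:** From the top camera the tile is about 1.5 mm off centre lengthwise and 1.3 mm sideways, with about 1° of yaw error. That is within the roughly 2 mm camera accuracy.
- **Bystanders:** The bowl, jar and brush have not moved. The picture check flagged the bowl, but its rim was in the same place and only the arm's shadow had changed.
- **Robot:** It finished well clear, touching nothing.

**What went wrong or disagreed**
- **Joint limits:** My first approach, leaned 40°, could not be reached, and the servo stopped it at the limits of joints 6 and 7. Joint 6 then read 0.117 against the stated 0.12, and joint 7 read -2.743 against -2.74. I turned the hand 90° and leaned less instead. Joint 7 was close to its limit again while placing, at about -2.73.
- **Stand angle:** My readings of the stand's direction ranged from -13.1° to -15.5°; I used -14°.

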